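# Clamp the window cover of a specimen cell with four levers, crosswise in two passes

### The arm

A 6-joint arm with a two-finger parallel gripper is mounted at the origin on the work surface. World frame = base frame: x ahead of the robot, y to its left, z up, the work surface at z = 0. Lengths are in mm, angles in degrees, forces in N, time in s.
With the tool pointing down it reaches from about 300 to 850 mm from the base axis. Payload 4.2 kg.
Tool frame: the origin (TCP) lies at the very end of the fingers, on their centre line; the grasp point (between the pads) lies 19 mm behind it (env.grasp_offset is the distance from the TCP to the grasp point, in mm); z points along the fingers, y is the line along which they close (so a half turn about z gives the same grasp; the last joint's range is limited). The gripper opens to 91 mm and grips with 3 to 60 N. Pads are 32 mm wide; open, the fingers measure 118 mm over their backs; the gripper's body (76 mm by 178 mm) begins 60 mm behind the grasp point.
Start: joints at [-72.479, 18.312, 89.639, -0, 72.044, -1.146], TCP at [184.043, -544.77, 190.076] pointing down, gripper open.
Joint ranges: [-177.97, 177.97], [-48.28, 115.42], [12.27, 149.76], [-77.06, 257.06], [2.81, 150.46], [-146.56, 146.56]. Speed limits (degrees/s): [147.25, 147.25, 180, 180, 180, 180].

### API

Orientations are given as [roll, pitch, yaw] about the fixed x, y, z axes, in that order (R = Rz(yaw) Ry(pitch) Rx(roll)).
In Python, from workcell import env gives the robot as it stands. The module is installed in compiled form; this text tells all that it offers.
- The arm moves only by the tool send_rows, never from a script. Its argument "motion" is a list of rows, each an object of numbers: "tx", "ty", "tz": the shift along the tool's x, y, z in units of 500 mm (1.0 is 500 mm); "rx", "ry", "rz": the turn, a rotation vector about the tool's x, y, z in units of 30 degrees (1.0 is 30 degrees); "gripper": the closure, from -1 (fully open) to 1 (shut). In form: [{"tx": .., "ty": .., "tz": .., "rx": .., "ry": .., "rz": .., "gripper": ..}, ...]. A call has 1 to 12 rows; each row shifts and turns the commanded pose from where the row before left it, along the tool's axes as they then stand; what a row does not reach is not made up. A row lasts 1/8 s, in which the tool goes at most 62.5 mm and 10.7 degrees, less where a joint would pass 70% of its speed; a pose out of reach is approached as far as the arm can. A call with a number of a shift or a turn outside -1 to 1 is refused whole. A call with a gripper value outside its range is refused whole. The fingers move at their own pace and stop on an object; "grip_force" is the grip in N (left out, the last holds). Time passes only in rows, so rows that do not move let the fingers close. It gives the time, the measured TCP pose, the force, the opening and the grip force at its end, in the units of the state.
- env.state(): the state, without advancing time (a new reading comes with each control period).
- env.grab_frame(name): name is "side" or "top" or "wrist"; returns a dict with "frame" (400x640x3 uint8, red, green, blue), "vertical_fov" (degrees; the focal length in pixels is half the picture's height over the tangent of half this angle, whatever the lens; pixels are square), "cx", "cy" (the principal point, pixels), "k1" (the pictures are not rectified: a ray, as slopes to the right and down, at radius r is drawn at 1 + k1 r^2 times it, then the intrinsics apply), "rvec" (rotation vector, rad) and "tvec" (3), from world to camera coordinates, as OpenCV has them; the wrist camera has in their place "T_tool_cam" (4x4, takes a point from camera to tool coordinates, whose origin is the TCP and whose axes are the flange's). Camera axes: x right, y down, z forward; pixel columns grow to the right and rows downward; lengths in mm; the calibration is good to about 2 mm. A picture is of the moment at which its call begins: read the wrist's pose just before it. There is no depth.
- env.job_done(): hands the job in; it is judged then, once.
The state is a dict: "time_s": time; "qpos": joint angles; "qvel": joint speeds; "effort": joint torques, N m; "ee_pos": TCP position; "ee_rot": TCP orientation; "force": force on the tool from outside, world axes, zero at the start; "torque": the same for the moment, N m; "gripper_width": finger opening in mm; "gripper_force": force on a finger pad.
Only numpy, scipy, OpenCV 4.12 (cv2) and the standard library are available. Lean on these libraries where they do the work, as an engineer would, in place of code of your own. Each camera call takes 0.05 s, during which the arm holds its last target. There are 200 camera calls.

### The job

The window cover lies in the specimen cell but its four clamping levers are loose: tighten them clockwise by feel, crosswise (one lever, then the one opposite, then the other opposite pair) and in two passes. In the first pass turn each only until it is just snug; then go round crosswise again and make each firmly hand-tight, without forcing any, for the window can crack. Leave the things standing beside the cell alone.

Things in the scene. Friction and masses are not known exactly. Their poses are not given: they have to be found in the camera images.
- cell: aluminium base of a specimen cell, 236 x 236 mm, 45 mm high, fixed to the table; origin under its centre; a square pocket in its top holds the cover; nothing to do to it. The four levers stand 80 mm from its centre towards its corners, 113 mm apart, numbered 0, 1, 2, 3 counter-clockwise seen from above
- cover: loose grey square cover plate with a round window, 181 x 181 x 10 mm, about 1 kg, already in place in the cell's pocket, its top 45 mm above the table, flush with the cell's rim (the window's frame stands 4 mm higher); origin under its centre
- lever0: black clamping lever on a vertical stud; all four alike. Origin on the turning axis, under its round foot, a fraction of a mm above the cover at the start; +x points along the bar to its free end, 46 mm from the axis. The bar is 12 mm wide and 14 mm high, 26 to 40 mm above the origin; hub 21 mm across and 40 mm high, foot 34 mm across. Opposite lever 2
- lever1: like lever 0; opposite lever 3. Clockwise seen from above tightens; a lever stays where it is left. At the start each points 37 to 77 degrees counter-clockwise of outward (away from the cover's centre). Loose, it turns at a steady 0.06 N m (1.3 N at the bar's end); after 5 to 50 degrees, hidden and different for each, its foot bears on the cover and the torque climbs, slowly at first
- lever2: like lever 0; opposite lever 0. How tight feels, for all: snug is about 0.2 N m (4.5 N of push at the bar's end; 0.15 to 0.28 N m will do), reached some 25 to 70 degrees from the start, then the torque climbs about 0.9 N m per radian
- lever3: like lever 0; opposite lever 1. For all: firmly hand-tight is about 0.5 N m (11 N of push at the bar's end; 0.4 to 0.65 N m will do), another 10 to 25 degrees after snug. Hidden friction shifts the clamping force by a fifth either way
- objective: bystander: black microscope objective, 34 mm across, 50 mm high, standing on the table beside the cell; origin under its centre
- jar: bystander: amber glass jar with a white cap, 48 mm across, 60 mm high; origin under its centre
- tray: bystander: aluminium tray, 100 x 70 x 22 mm; origin under its centre

How it is judged:
By the outcome, as a careful person would: the job done as asked, in the order asked, and still so for the second after the job is handed in, with the robot touching nothing.
It also fails if it takes over 72 s, if anything falls off the work surface, if the arm or the gripper's body presses on something with over 40 N, if the wrist force passes 120 N, or if a joint passes its speed limit or range.

## Working session

There is one attempt and no reset: what is moved stays moved. The work goes in short steps, Python scripts to look and compute and a tool call to move; the robot and the scene stay as the last step left them, time stands still between calls to the robot, and variables do not carry over. Pictures are saved under pics/ and viewed, at most 10 in all, crops included, and the job is handed in when it is done.

Besides the shell and the picture viewer there is one more tool, called after ">>>" as a command line: name --argument value ..., lists and objects as JSON in quotes. send_rows: Moves the arm, as the interface text tells. Shifts and turns lie within -1 to 1; 1 stands for 500 mm of shift or 30 degrees of turn. Its arguments: {"type":"object","properties":{"motion":{"type":"array"},"grip_force":{"type":"number"}},"required":["motion"]}

```bash
mkdir -p pics
cat > h.py <<'E'
from workcell import env
import numpy as np, cv2
def save(name,fn):
    f=env.grab_frame(name); cv2.imwrite('pics/'+fn,f['frame'][:,:,::-1]); return f
def ray_to_z(f,u,v,z):
    H=400; fl=H/2/np.tan(np.radians(f['vertical_fov'])/2)
    d=np.array([(u-f['cx'])/fl,(v-f['cy'])/fl]); s=d.copy()
    for _ in range(20): s=d/(1+f['k1']*(s@s))
    R=cv2.Rodrigues(np.array(f['rvec'],float))[0]; t=np.array(f['tvec'],float).ravel()
    c=-R.T@t; r=R.T@np.array([s[0],s[1],1]); return c+r*(z-c[2])/r[2]
def proj(f,P):
    H=400; fl=H/2/np.tan(np.radians(f['vertical_fov'])/2)
    R=cv2.Rodrigues(np.array(f['rvec'],float))[0]; p=R@np.array(P,float)+np.array(f['tvec']).ravel()
    s=p[:2]/p[2]; s=s*(1+f['k1']*(s@s)); return s*fl+[f['cx'],f['cy']]
E
python3 - <<'E'
from h import *
import pickle
for n in('top','side'):
    f=save(n,n+'0.png'); pickle.dump(f,open(n+'.pkl','wb')); print({k:v for k,v in f.items() if k!='frame'})
print(env.state())
E
```

```text
{'vertical_fov': 57.14775682121968, 'cx': 321.68334206606875, 'cy': 202.52577920529433, 'k1': -0.032498891687314214, 'rvec': array([ 2.14389776, -2.16420435,  0.1485265 ]), 'tvec': array([ 16.68495678, 600.34931153, 666.4337064 ])}
{'vertical_fov': 47.328176556632755, 'cx': 319.77766264606174, 'cy': 200.22066994316344, 'k1': 0.012122896490524657, 'rvec': array([ 0.68975026, -2.7064025 ,  1.03506794]), 'tvec': array([533.45072345, 230.31193645, 919.60795898])}
{'time_s': 0.1, 'qpos': array([-7.24817540e+01,  1.83475116e+01,  8.96988351e+01,  1.08204070e-03,
        7.20452695e+01, -1.14572806e+00]), 'qvel': array([-0.05897554, -0.21568339, -0.27904206,  0.00826177,  0.02295951,
       -0.03968683]), 'effort': array([-6.51718346e-04, -4.13334918e+01, -2.32509685e+01,  7.27043347e-02,
        4.20929608e-02, -7.20211483e-05]), 'ee_pos': array([ 183.87002251, -544.2880787 ,  189.31301071]), 'ee_rot': array([-1.79908423e+02, -2.86050602e-03,  1.86636374e+01]), 'force': array([-0.144609  , -0.03885477, -0.47808878]), 'torque': array([-0.02031474,  0.06786772, -0.01611034]), 'gripper_force': 0.0, 'gripper_width': 90.93372468684062}
```

View pics/top0.png

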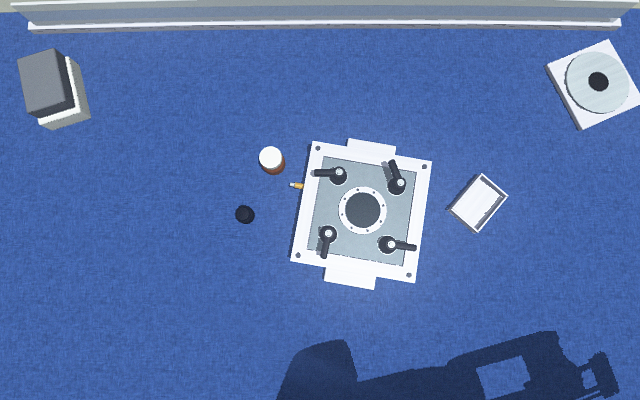

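Run:
```python
import cv2
a=cv2.imread('pics/top0.png')[130:300,220:520]
cv2.imwrite('pics/top0c.png',cv2.resize(a[:, 50:230],None,fx=3.5,fy=3.5,interpolation=cv2.INTER_CUBIC))
```

```text
(no output)
```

View pics/top0c.png

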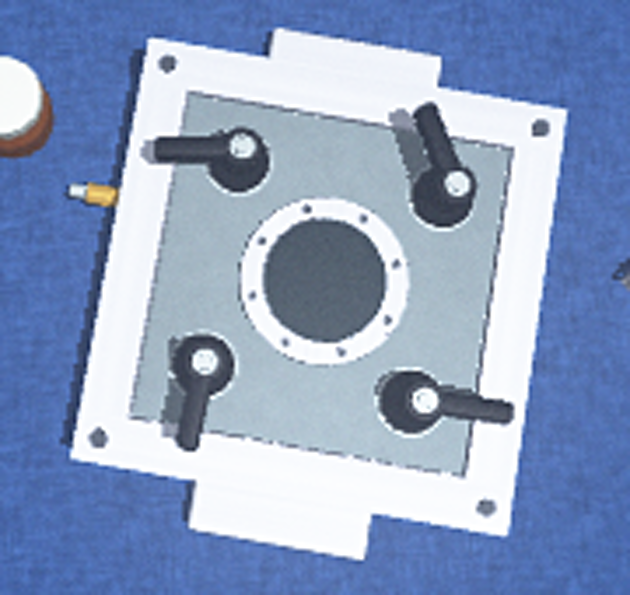

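Run:
```python
from h import *
import pickle
f=pickle.load(open('top.pkl','rb'))
g=lambda u,v,z: ray_to_z(f,270+(u+.5)/3.5-.5,130+(v+.5)/3.5-.5,z)[:2]
C=np.array([g(*p,45) for p in[(148,38),(568,108),(508,535),(72,460)]]);c=C.mean(0)
print(C.round(1),c.round(1),[np.linalg.norm(C[i]-C[i-1]).round() for i in range(4)])
H=np.array([g(*p,85.5) for p in[(241,146),(456,184),(425,400),(203,361)]])
T=np.array([g(*p,85) for p in[(150,151),(426,105),(514,411),(187,449)]])
print('hubcentre',H.mean(0)); cc=H.mean(0)
for n,h,t in zip(['TL','TR','BR','BL'],H,T):
    o=h-cc; a=lambda v:np.degrees(np.arctan2(v[1],v[0]))
    print(n,h.round(1),'r',np.linalg.norm(o).round(1),'out',a(o).round(1),'bar',a(t-h).round(1),np.linalg.norm(t-h).round(1),'rel',((a(t-h)-a(o)+180)%360-180).round(1))
print(ray_to_z(f,271,153,60),ray_to_z(f,244,214,50),ray_to_z(f,478,202,22))
```

```text
[[ 722.5   29. ]
 [ 680.5 -204.7]
 [ 447.8 -161.1]
 [ 489.8   71. ]] [585.1 -66.4] [np.float64(236.0), np.float64(237.0), np.float64(237.0), np.float64(236.0)]
hubcentre [585.16478039 -65.35523911]
TL [651.4 -19.9] r 80.3 out 34.4 bar 92.6 47.4 rel 58.1
TR [ 630.3 -131.3] r 79.9 out -55.6 bar 18.3 44.6 rel 73.9
BR [ 519.  -111.3] r 80.5 out -145.2 bar -97.6 45.7 rel 47.6
BL [539.9   1.2] r 80.4 out 124.2 bar 169.0 45.1 rel 44.8
[693.92524313 106.77911773  60.        ] [578.620484   158.14846383  50.        ] [ 601.11730379 -300.00301661   22.        ]
```

```bash
cat > plan.py <<'E'
import sys,json
from h import *
from scipy.spatial.transform import Rotation as Rn
HUB={'TL':(651.4,-19.9,0),'TR':(630.3,-131.3,180),'BR':(519.,-111.3,180),'BL':(539.9,1.2,0)}
BAR0={'TL':92.6,'TR':18.3,'BR':-97.6,'BL':169.}
def pose(L,bar,alpha,phi=8,r=44,d=20):
    x,y,fl=HUB[L]; a=np.radians(bar+alpha)
    p=np.array([x+r*np.cos(a)-d*np.sin(a), y+r*np.sin(a)+d*np.cos(a)])
    return p,bar+alpha-phi+fl
def go(L,bar,alpha,zt=115,zend=73,lift=True,step=50):
    s=env.state(); p0=np.array(s['ee_pos']); y0=s['ee_rot'][2]
    p1,y1=pose(L,bar,alpha); 
    y1=(y1+120)%360-120; y0=(y0+120)%360-120
    segs=[]
    if lift: segs.append((np.array([p0[0],p0[1],zt]),y0))
    segs+=[(np.array([*p1,zt]),y1),(np.array([*p1,zend]),y1)]
    p,y=p0,y0; rows=[]
    for q,yy in segs:
        n=int(np.ceil(max(np.linalg.norm(q-p)/step,abs(yy-y)/9.5)))
        for i in range(n):
            dy=(yy-y)/n; d=(q-p)/n; c,sn=np.cos(np.radians(y+i*dy)),np.sin(np.radians(y+i*dy))
            t=np.array([c*d[0]+sn*d[1], sn*d[0]-c*d[1], -d[2]])/500
            rows.append(dict(tx=round(t[0],3),ty=round(t[1],3),tz=round(t[2],3),rz=round(-dy/30,3)))
        p,y=q,yy
    print('target',p.round(1),round(y,1),'from',p0.round(1),round(y0,1),'t',s['time_s'],'n',len(rows)); 
    for r in rows: print(json.dumps(r))
def ang(L):  # bar angle implied by present tool pose while in contact
    s=env.state(); p=np.array(s['ee_pos'][:2])-HUB[L][:2]
    return np.degrees(np.arctan2(p[1],p[0]))-np.degrees(np.arctan2(20,44))
E
python3 -c "
from plan import *
go('BR',-97.6,18,lift=False)"
```

```text
target [ 546.6 -151.    73. ] 92.4 from [ 183.9 -544.3  189.3] 18.7 t 0.1 n 12
{"tx": 0.085, "ty": -0.047, "tz": 0.014, "rz": -0.223}
{"tx": 0.09, "ty": -0.036, "tz": 0.014, "rz": -0.223}
{"tx": 0.094, "ty": -0.026, "tz": 0.014, "rz": -0.223}
{"tx": 0.096, "ty": -0.014, "tz": 0.014, "rz": -0.223}
{"tx": 0.097, "ty": -0.003, "tz": 0.014, "rz": -0.223}
{"tx": 0.097, "ty": 0.008, "tz": 0.014, "rz": -0.223}
{"tx": 0.095, "ty": 0.02, "tz": 0.014, "rz": -0.223}
{"tx": 0.092, "ty": 0.03, "tz": 0.014, "rz": -0.223}
{"tx": 0.088, "ty": 0.041, "tz": 0.014, "rz": -0.223}
{"tx": 0.083, "ty": 0.051, "tz": 0.014, "rz": -0.223}
{"tx": 0.076, "ty": 0.06, "tz": 0.014, "rz": -0.223}
{"tx": 0.0, "ty": 0.0, "tz": 0.084, "rz": -0.0}
```

>>> send_rows --motion '[{"tx": 0.085, "ty": -0.047, "tz": 0.014, "rz": -0.223, "gripper": 1}, {"tx": 0.09, "ty": -0.036, "tz": 0.014, "rz": -0.223, "gripper": 1}, {"tx": 0.094, "ty": -0.026, "tz": 0.014, "rz": -0.223, "gripper": 1}, {"tx": 0.096, "ty": -0.014, "tz": 0.014, "rz": -0.223, "gripper": 1}, {"tx": 0.097, "ty": -0.003, "tz": 0.014, "rz": -0.223, "gripper": 1}, {"tx": 0.097, "ty": 0.008, "tz": 0.014, "rz": -0.223, "gripper": 1}, {"tx": 0.095, "ty": 0.02, "tz": 0.014, "rz": -0.223, "gripper": 1}, {"tx": 0.092, "ty": 0.03, "tz": 0.014, "rz": -0.223, "gripper": 1}, {"tx": 0.088, "ty": 0.041, "tz": 0.014, "rz": -0.223, "gripper": 1}, {"tx": 0.083, "ty": 0.051, "tz": 0.014, "rz": -0.223, "gripper": 1}, {"tx": 0.076, "ty": 0.06, "tz": 0.014, "rz": -0.223, "gripper": 1}, {"tx": 0, "ty": 0, "tz": 0, "rz": 0, "gripper": 1}]' --grip_force 30

```text
invalid input at $.motion[0]: expected keys tx, ty, tz, rx, ry, rz, gripper
```

Run:
```python
from h import *
f=save('top','top1.png');im=cv2.imread('pics/top1.png')[130:300,270:450]
cv2.imwrite('pics/top1c.png',cv2.resize(im,None,fx=3.5,fy=3.5))
s=env.state();print({k:np.round(s[k],2) for k in('ee_pos','ee_rot','force','torque','gripper_width')})
```

```text
{'ee_pos': array([ 183.93, -544.37,  189.44]), 'ee_rot': array([-179.92,   -0.  ,   18.66]), 'force': array([-0.48, -0.27, -0.23]), 'torque': array([ 0.01, -0.01,  0.02]), 'gripper_width': np.float64(91.49)}
```

View pics/top1c.png

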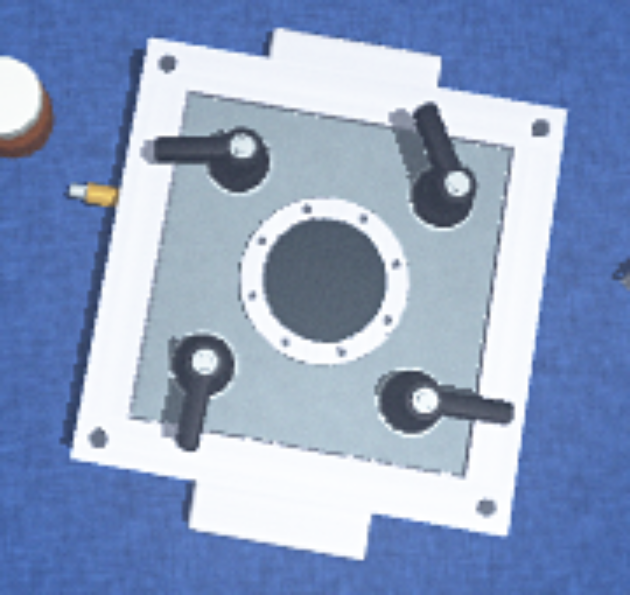

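The move was refused because every key is required, so the picture shows the scene unchanged. I'll resend it with all keys.

>>> send_rows --motion '[{"tx": 0.085, "ty": -0.047, "tz": 0.014, "rx": 0, "ry": 0, "rz": -0.223, "gripper": 1}, {"tx": 0.09, "ty": -0.036, "tz": 0.014, "rx": 0, "ry": 0, "rz": -0.223, "gripper": 1}, {"tx": 0.094, "ty": -0.026, "tz": 0.014, "rx": 0, "ry": 0, "rz": -0.223, "gripper": 1}, {"tx": 0.096, "ty": -0.014, "tz": 0.014, "rx": 0, "ry": 0, "rz": -0.223, "gripper": 1}, {"tx": 0.097, "ty": -0.003, "tz": 0.014, "rx": 0, "ry": 0, "rz": -0.223, "gripper": 1}, {"tx": 0.097, "ty": 0.008, "tz": 0.014, "rx": 0, "ry": 0, "rz": -0.223, "gripper": 1}, {"tx": 0.095, "ty": 0.02, "tz": 0.014, "rx": 0, "ry": 0, "rz": -0.223, "gripper": 1}, {"tx": 0.092, "ty": 0.03, "tz": 0.014, "rx": 0, "ry": 0, "rz": -0.223, "gripper": 1}, {"tx": 0.088, "ty": 0.041, "tz": 0.014, "rx": 0, "ry": 0, "rz": -0.223, "gripper": 1}, {"tx": 0.083, "ty": 0.051, "tz": 0.014, "rx": 0, "ry": 0, "rz": -0.223, "gripper": 1}, {"tx": 0.076, "ty": 0.06, "tz": 0.014, "rx": 0, "ry": 0, "rz": -0.223, "gripper": 1}, {"tx": 0, "ty": 0, "tz": 0, "rx": 0, "ry": 0, "rz": 0, "gripper": 1}]' --grip_force 30

```text
time_s: 1.65
ee_pos: [547.7, -150.0, 112.0]
ee_rot: [-179.9, -0.0, 92.5]
force: [-0.1, 1.1, -0.7]
gripper_width: 0.4
gripper_force: 0.0
```

Run:
```python
from h import *
f=save('top','top2.png');im=cv2.imread('pics/top2.png')[130:300,270:450]
cv2.imwrite('pics/top2c.png',cv2.resize(im,None,fx=3.5,fy=3.5))
s=env.state();print({k:np.round(s[k],2) for k in('ee_pos','ee_rot','force','torque','gripper_width')})
```

```text
{'ee_pos': array([ 546.54, -151.35,  112.3 ]), 'ee_rot': array([-1.7991e+02, -1.0000e-02,  9.2380e+01]), 'force': array([-0.49, -0.3 ,  0.41]), 'torque': array([-0.03, -0.11, -0.01]), 'gripper_width': np.float64(0.57)}
```

View pics/top2c.png

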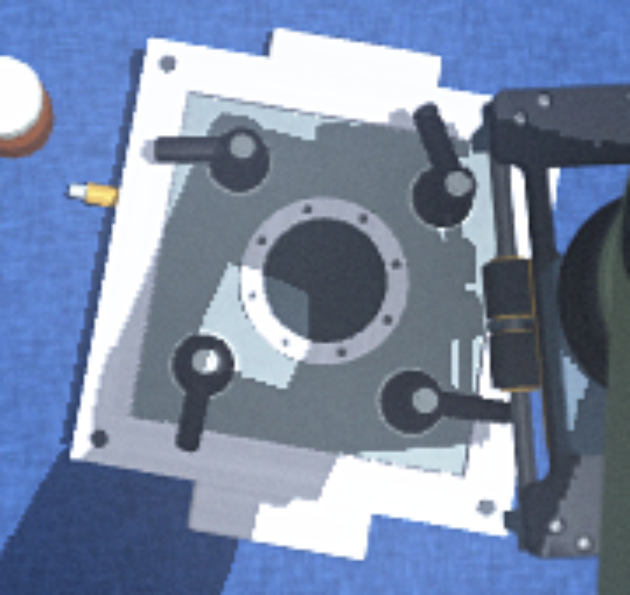

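>>> send_rows --motion '[{"tx": 0, "ty": 0, "tz": 0.078, "rx": 0, "ry": 0, "rz": 0, "gripper": 1}, {"tx": -0.0034, "ty": -0.0058, "tz": 0, "rx": 0, "ry": 0, "rz": 0.133, "gripper": 1}, {"tx": -0.0034, "ty": -0.0058, "tz": 0, "rx": 0, "ry": 0, "rz": 0.133, "gripper": 1}, {"tx": -0.0034, "ty": -0.0058, "tz": 0, "rx": 0, "ry": 0, "rz": 0.133, "gripper": 1}, {"tx": -0.0034, "ty": -0.0058, "tz": 0, "rx": 0, "ry": 0, "rz": 0.133, "gripper": 1}, {"tx": -0.0034, "ty": -0.0058, "tz": 0, "rx": 0, "ry": 0, "rz": 0.133, "gripper": 1}, {"tx": -0.0034, "ty": -0.0058, "tz": 0, "rx": 0, "ry": 0, "rz": 0.133, "gripper": 1}, {"tx": -0.0034, "ty": -0.0058, "tz": 0, "rx": 0, "ry": 0, "rz": 0.133, "gripper": 1}, {"tx": -0.0034, "ty": -0.0058, "tz": 0, "rx": 0, "ry": 0, "rz": 0.133, "gripper": 1}]'

```text
time_s: 2.82
ee_pos: [520.0, -162.2, 74.3]
ee_rot: [-180.0, 0.0, 60.1]
force: [0.6, -1.1, -0.1]
gripper_width: 0.5
gripper_force: 0.0
```

```bash
cat > m.py <<'E'
import sys
from plan import *
def meas(L,n=4):
    F=[];M=[]
    for _ in range(n):
        env.grab_frame('side'); s=env.state(); F.append(s['force']); M.append(s['torque'])
    F=np.mean(F,0); M=np.mean(M,0); x,y,_=HUB[L]
    a=np.radians(ang(L)); n_=np.array([-np.sin(a),np.cos(a)]) # reaction on tool is CCW
    p=np.array(s['ee_pos'][:2])-[x,y]
    print(L,'t',s['time_s'],'F',F.round(2),'M',M.round(2),'ang',ang(L).round(1),'yaw',round(s['ee_rot'][2],1),'pos',s['ee_pos'].round(1),'Ft %.2f tau46 %.3f tauM %.3f'%(F[:2]@n_,F[:2]@n_*.046,(p[0]*F[1]-p[1]*F[0])/1000+M[2]))
meas(sys.argv[1],int(sys.argv[2]) if len(sys.argv)>2 else 4)
E
python3 m.py BR
```

```text
BR t 3.025 F [-0.58 -0.25 -0.22] M [-0.05 -0.06  0.01] ang -112.5 yaw 60.3 pos [ 520.7 -161.7   74.3] Ft -0.44 tau46 -0.020 tauM -0.018
```

Run:
```python
from h import *
f=save('side','s3.png'); g=save('top','t3.png')
p=proj(f,(519,-111,85)).astype(int);print(p)
a=f['frame'][max(p[1]-55,0):p[1]+55,p[0]-80:p[0]+80,::-1]
q=proj(g,(519,-111,85)).astype(int)
b=g['frame'][q[1]-55:q[1]+55,q[0]-80:q[0]+80,::-1]
cv2.imwrite('pics/c3.png',np.vstack([cv2.resize(a,(436,300),interpolation=2),cv2.resize(b,(436,300),interpolation=2)]))
```

```text
[374 163]
```

View pics/c3.png

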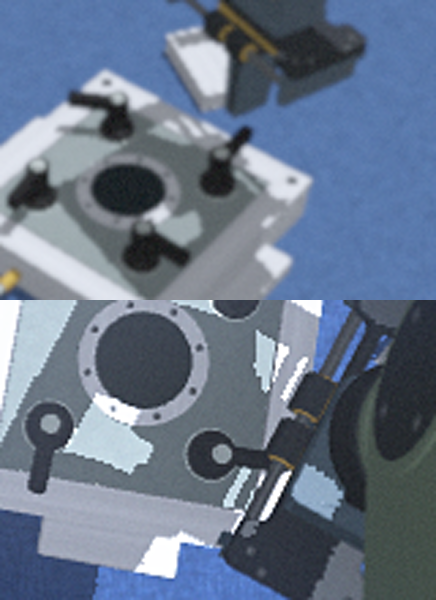

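Run:
```python
from h import *
import pickle
f=pickle.load(open('side.pkl','rb')); g=pickle.load(open('top.pkl','rb'))
for h in(f,g):
  R=cv2.Rodrigues(np.array(h['rvec']))[0];print('cam',(-R.T@np.array(h['tvec']).ravel()).round())
s=env.state();p=s['ee_pos'];print(p)
for n,P in [('tcp',p),('tcp+80',p+[0,0,80]),('BR',(519,-111,85)),('TL',(651,-20,85))]: print(n,proj(f,P).round(),proj(g,P).round())
im=cv2.imread('pics/s3.png'); c=proj(f,p).astype(int)
im=cv2.imread('pics/s3.png')[60:260,250:500].copy()
cv2.circle(im,(int(c[0])-250,int(c[1])-60),2,(0,0,255),1)
cv2.imwrite('pics/c4.png',cv2.resize(im,None,fx=3,fy=3,interpolation=2))
```

```text
cam [270. 645. 833.]
cam [506.  14. 740.]
[ 521.0272074  -161.40248621   74.18118677]
tcp [382. 154.] [417. 243.]
tcp+80 [386. 129.] [431. 241.]
BR [375. 164.] [391. 244.]
TL [307. 168.] [339. 172.]
```

View pics/c4.png

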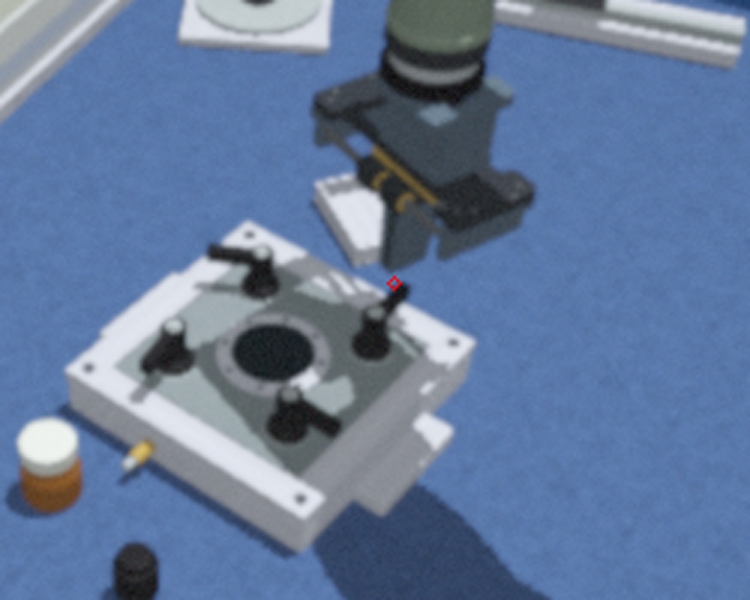

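>>> send_rows --motion '[{"tx": 0.0038, "ty": 0.0056, "tz": 0, "rx": 0, "ry": 0, "rz": -0.133, "gripper": 1}, {"tx": 0.0038, "ty": 0.0056, "tz": 0, "rx": 0, "ry": 0, "rz": -0.133, "gripper": 1}, {"tx": 0.0038, "ty": 0.0056, "tz": 0, "rx": 0, "ry": 0, "rz": -0.133, "gripper": 1}, {"tx": 0.0038, "ty": 0.0056, "tz": 0, "rx": 0, "ry": 0, "rz": -0.133, "gripper": 1}, {"tx": 0, "ty": 0, "tz": 0.03, "rx": 0, "ry": 0, "rz": 0, "gripper": 1}, {"tx": -0.0034, "ty": -0.0058, "tz": 0, "rx": 0, "ry": 0, "rz": 0.133, "gripper": 1}, {"tx": -0.0034, "ty": -0.0058, "tz": 0, "rx": 0, "ry": 0, "rz": 0.133, "gripper": 1}, {"tx": -0.0034, "ty": -0.0058, "tz": 0, "rx": 0, "ry": 0, "rz": 0.133, "gripper": 1}, {"tx": -0.0034, "ty": -0.0058, "tz": 0, "rx": 0, "ry": 0, "rz": 0.133, "gripper": 1}]'

```text
time_s: 4.25
ee_pos: [521.4, -161.1, 58.2]
ee_rot: [180.0, -0.0, 60.1]
force: [1.1, 0.0, -0.2]
gripper_width: 0.5
gripper_force: 0.6
```

```bash
python3 m.py BR
python3 - <<'E'
from h import *
f=save('side','s5.png');g=save('top','t5.png'); p=env.state()['ee_pos']
a=f['frame'][60:210,300:480,::-1].copy(); c=proj(f,p)-[300,60]; cv2.circle(a,tuple(c.astype(int)),1,(0,0,255),1)
b=g['frame'][190:300,330:462,::-1]
cv2.imwrite('pics/c5.png',np.hstack([cv2.resize(a,(432,360),interpolation=2),cv2.resize(b,(360,360),interpolation=2)]))
E
```

```text
BR t 4.45 F [ 0.53 -0.55 -0.09] M [-0.1  -0.2  -0.02] ang -112.1 yaw 60.4 pos [ 521.1 -161.    58.5] Ft 0.70 tau46 0.032 tauM 0.007
```

View pics/c5.png

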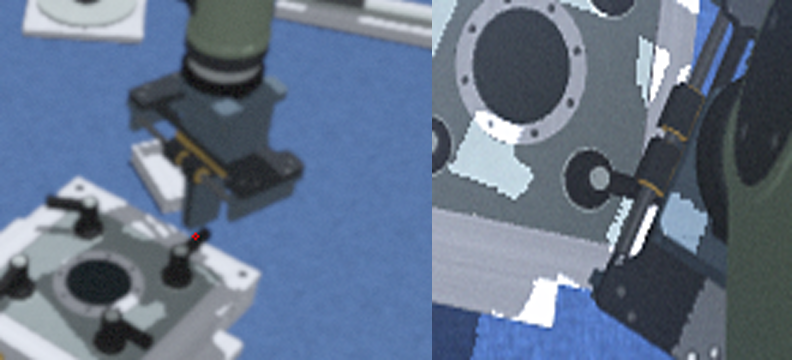

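>>> send_rows --motion '[{"tx": -0.0034, "ty": -0.0058, "tz": 0.01, "rx": 0, "ry": 0, "rz": 0.133, "gripper": 1}, {"tx": -0.0034, "ty": -0.0058, "tz": 0, "rx": 0, "ry": 0, "rz": 0.133, "gripper": 1}, {"tx": -0.0034, "ty": -0.0058, "tz": 0, "rx": 0, "ry": 0, "rz": 0.133, "gripper": 1}, {"tx": -0.0034, "ty": -0.0058, "tz": 0, "rx": 0, "ry": 0, "rz": 0.133, "gripper": 1}]'

```text
time_s: 5.05
ee_pos: [508.4, -160.1, 54.0]
ee_rot: [179.9, -0.0, 44.3]
force: [0.5, -1.5, -0.4]
gripper_width: 0.5
gripper_force: 0.9
```

```bash
python3 m.py BR
python3 - <<'E'
from h import *
f=save('side','s6.png');g=save('top','t6.png'); p=env.state()['ee_pos']
a=f['frame'][110:210,330:430,::-1].copy(); c=proj(f,p)-[330,110]; a[int(c[1]),int(c[0])]=(0,0,255)
b=g['frame'][210:290,360:440,::-1]
cv2.imwrite('pics/c6.png',np.hstack([cv2.resize(a,(400,400),interpolation=2),cv2.resize(b,(400,400),interpolation=2)]))
E
```

```text
BR t 5.25 F [ 0.7  -0.96 -0.55] M [-0.22 -0.16 -0.01] ang -127.2 yaw 44.5 pos [ 508.  -159.9   54. ] Ft 1.14 tau46 0.052 tauM 0.038
```

View pics/c6.png

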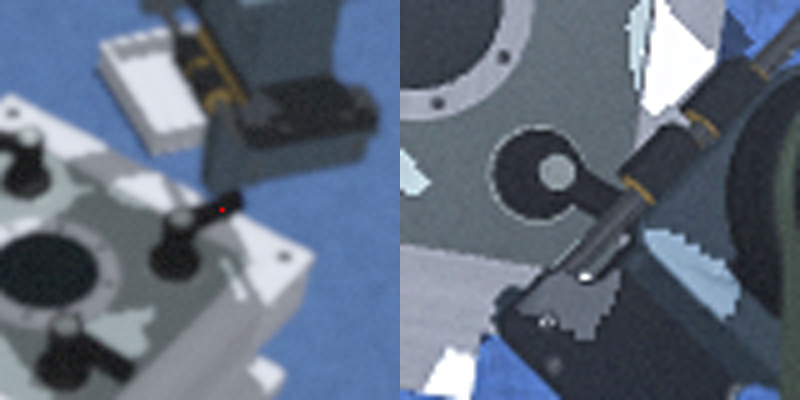

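>>> send_rows --motion '[{"tx": -0.0034, "ty": -0.0058, "tz": 0, "rx": 0, "ry": 0, "rz": 0.133, "gripper": 1}, {"tx": -0.0034, "ty": -0.0058, "tz": 0, "rx": 0, "ry": 0, "rz": 0.133, "gripper": 1}]'

```text
time_s: 5.6
ee_pos: [502.1, -158.2, 54.0]
ee_rot: [179.9, -0.0, 36.3]
force: [1.9, -2.0, -1.1]
gripper_width: 0.2
gripper_force: 1.2
```

```bash
sed -i "s/F=np.mean(F,0);/F=np.mean(F,0)-[-.5,-.25,-.2];/" m.py; python3 m.py BR
```

```text
BR t 5.8 F [ 1.46 -1.18 -0.6 ] M [-0.31 -0.19 -0.03] ang -134.9 yaw 36.5 pos [ 501.7 -157.9   54. ] Ft 1.87 tau46 0.086 tauM 0.061
```

>>> send_rows --motion '[{"tx": -0.0034, "ty": -0.0058, "tz": 0, "rx": 0, "ry": 0, "rz": 0.133, "gripper": 1}, {"tx": -0.0034, "ty": -0.0058, "tz": 0, "rx": 0, "ry": 0, "rz": 0.133, "gripper": 1}]'

```text
time_s: 6.05
ee_pos: [496.2, -155.5, 54.1]
ee_rot: [179.9, -0.0, 28.4]
force: [2.1, -2.9, -0.9]
gripper_width: 0.2
gripper_force: 1.7
```

```bash
python3 m.py BR
```

```text
BR t 6.25 F [ 1.73 -2.08 -1.18] M [-0.44 -0.21  0.01] ang -142.6 yaw 28.5 pos [ 495.6 -155.    54. ] Ft 2.70 tau46 0.124 tauM 0.134
```

>>> send_rows --motion '[{"tx": -0.0026, "ty": -0.0043, "tz": 0, "rx": 0, "ry": 0, "rz": 0.1, "gripper": 1}, {"tx": -0.0026, "ty": -0.0043, "tz": 0, "rx": 0, "ry": 0, "rz": 0.1, "gripper": 1}]'

```text
time_s: 6.5
ee_pos: [492.0, -152.9, 54.1]
ee_rot: [179.9, -0.0, 22.4]
force: [1.9, -4.1, -2.9]
gripper_width: 0.4
gripper_force: 2.3
```

```bash
python3 m.py BR 5
```

```text
BR t 6.75 F [ 2.21 -3.48 -1.79] M [-0.71 -0.34 -0.02] ang -148.1 yaw 22.5 pos [ 491.5 -152.5   54.1] Ft 4.12 tau46 0.190 tauM 0.162
```

>>> send_rows --motion '[{"tx": -0.0018, "ty": -0.0029, "tz": 0, "rx": 0, "ry": 0, "rz": 0.067, "gripper": 1}, {"tx": 0, "ty": 0, "tz": 0, "rx": 0, "ry": 0, "rz": 0, "gripper": 1}, {"tx": 0.0038, "ty": 0.0056, "tz": 0, "rx": 0, "ry": 0, "rz": -0.133, "gripper": 1}, {"tx": 0.0038, "ty": 0.0056, "tz": 0, "rx": 0, "ry": 0, "rz": -0.133, "gripper": 1}, {"tx": 0.0038, "ty": 0.0056, "tz": 0, "rx": 0, "ry": 0, "rz": -0.133, "gripper": 1}]'

```text
time_s: 7.38
ee_pos: [497.3, -155.2, 53.9]
ee_rot: [-179.8, 0.1, 32.5]
force: [0.5, 0.1, 0.2]
gripper_width: 0.7
gripper_force: 0.0
```

```bash
sed -i 's/print(json.dumps(r))/print(json.dumps(dict(tx=r["tx"],ty=r["ty"],tz=r["tz"],rx=0,ry=0,rz=r["rz"],gripper=1)))/; s/print(json/print(json/' plan.py; python3 -c "
from plan import *
go('TL',92.6,2,zt=108,zend=54)"
```

```text
target [627.9  22.4  54. ] 86.6 from [ 497.3 -155.2   53.9] 32.5 t 7.375 n 10
{"tx": 0.0, "ty": 0.0, "tz": -0.054, "rx": 0, "ry": 0, "rz": -0.0, "gripper": 1}
{"tx": 0.0, "ty": 0.0, "tz": -0.054, "rx": 0, "ry": 0, "rz": -0.0, "gripper": 1}
{"tx": 0.069, "ty": -0.027, "tz": -0.0, "rx": 0, "ry": 0, "rz": -0.301, "gripper": 1}
{"tx": 0.072, "ty": -0.015, "tz": -0.0, "rx": 0, "ry": 0, "rz": -0.301, "gripper": 1}
{"tx": 0.073, "ty": -0.004, "tz": -0.0, "rx": 0, "ry": 0, "rz": -0.301, "gripper": 1}
{"tx": 0.073, "ty": 0.008, "tz": -0.0, "rx": 0, "ry": 0, "rz": -0.301, "gripper": 1}
{"tx": 0.071, "ty": 0.019, "tz": -0.0, "rx": 0, "ry": 0, "rz": -0.301, "gripper": 1}
{"tx": 0.067, "ty": 0.03, "tz": -0.0, "rx": 0, "ry": 0, "rz": -0.301, "gripper": 1}
{"tx": 0.0, "ty": 0.0, "tz": 0.054, "rx": 0, "ry": 0, "rz": -0.0, "gripper": 1}
{"tx": 0.0, "ty": 0.0, "tz": 0.054, "rx": 0, "ry": 0, "rz": -0.0, "gripper": 1}
```

>>> send_rows --motion '[{"tx": 0.0, "ty": 0.0, "tz": -0.054, "rx": 0, "ry": 0, "rz": 0, "gripper": 1}, {"tx": 0.0, "ty": 0.0, "tz": -0.054, "rx": 0, "ry": 0, "rz": 0, "gripper": 1}, {"tx": 0.069, "ty": -0.027, "tz": 0, "rx": 0, "ry": 0, "rz": -0.301, "gripper": 1}, {"tx": 0.072, "ty": -0.015, "tz": 0, "rx": 0, "ry": 0, "rz": -0.301, "gripper": 1}, {"tx": 0.073, "ty": -0.004, "tz": 0, "rx": 0, "ry": 0, "rz": -0.301, "gripper": 1}, {"tx": 0.073, "ty": 0.008, "tz": 0, "rx": 0, "ry": 0, "rz": -0.301, "gripper": 1}, {"tx": 0.071, "ty": 0.019, "tz": 0, "rx": 0, "ry": 0, "rz": -0.301, "gripper": 1}, {"tx": 0.067, "ty": 0.03, "tz": 0, "rx": 0, "ry": 0, "rz": -0.301, "gripper": 1}, {"tx": 0, "ty": 0, "tz": 0, "rx": 0, "ry": 0, "rz": 0, "gripper": 1}, {"tx": 0.0, "ty": 0.0, "tz": 0.054, "rx": 0, "ry": 0, "rz": 0, "gripper": 1}, {"tx": 0.0, "ty": 0.0, "tz": 0.054, "rx": 0, "ry": 0, "rz": 0, "gripper": 1}]'

```text
time_s: 8.75
ee_pos: [628.3, 20.6, 53.6]
ee_rot: [-179.9, -0.0, 86.5]
force: [0.1, 0.0, 0.2]
gripper_width: 0.5
gripper_force: 0.0
```

```bash
python3 m.py TL 3
```

```text
TL t 8.9 F [-0.01  0.28 -0.33] M [ 0.01 -0.08  0.02] ang 96.3 yaw 86.5 pos [627.4  20.4  52.8] Ft -0.02 tau46 -0.001 tauM 0.017
```

>>> send_rows --motion '[{"tx": 0.0034, "ty": 0.0058, "tz": 0, "rx": 0, "ry": 0, "rz": 0.133, "gripper": 1}, {"tx": 0.0034, "ty": 0.0058, "tz": 0, "rx": 0, "ry": 0, "rz": 0.133, "gripper": 1}, {"tx": 0.0034, "ty": 0.0058, "tz": 0, "rx": 0, "ry": 0, "rz": 0.133, "gripper": 1}, {"tx": 0.0034, "ty": 0.0058, "tz": 0, "rx": 0, "ry": 0, "rz": 0.133, "gripper": 1}, {"tx": 0.0034, "ty": 0.0058, "tz": 0, "rx": 0, "ry": 0, "rz": 0.133, "gripper": 1}, {"tx": 0.0034, "ty": 0.0058, "tz": 0, "rx": 0, "ry": 0, "rz": 0.133, "gripper": 1}, {"tx": 0.0034, "ty": 0.0058, "tz": 0, "rx": 0, "ry": 0, "rz": 0.133, "gripper": 1}, {"tx": 0.0034, "ty": 0.0058, "tz": 0, "rx": 0, "ry": 0, "rz": 0.133, "gripper": 1}]'

```text
time_s: 9.9
ee_pos: [655.0, 26.4, 55.4]
ee_rot: [-179.9, 0.0, 54.4]
force: [-2.0, 1.1, 0.9]
gripper_width: 0.4
gripper_force: 0.6
```

```bash
python3 m.py TL
```

```text
TL t 10.1 F [-0.72  0.17  0.53] M [-0.02  0.15  0.  ] ang 60.5 yaw 54.7 pos [655.5  26.5  55.1] Ft 0.71 tau46 0.033 tauM 0.037
```

>>> send_rows --motion '[{"tx": 0.0034, "ty": 0.0058, "tz": 0, "rx": 0, "ry": 0, "rz": 0.133, "gripper": 1}, {"tx": 0.0034, "ty": 0.0058, "tz": 0, "rx": 0, "ry": 0, "rz": 0.133, "gripper": 1}]'

```text
time_s: 10.35
ee_pos: [661.8, 25.9, 54.7]
ee_rot: [-180.0, 0.0, 46.6]
force: [-2.2, 0.3, 1.1]
gripper_width: 0.7
gripper_force: 1.0
```

```bash
python3 m.py TL
```

```text
TL t 10.55 F [-0.83  0.6   0.34] M [ 0.04  0.18 -0.01] ang 52.1 yaw 46.7 pos [662.3  25.8  54.5] Ft 1.02 tau46 0.047 tauM 0.034
```

>>> send_rows --motion '[{"tx": 0.0034, "ty": 0.0058, "tz": 0, "rx": 0, "ry": 0, "rz": 0.133, "gripper": 1}, {"tx": 0.0034, "ty": 0.0058, "tz": 0, "rx": 0, "ry": 0, "rz": 0.133, "gripper": 1}, {"tx": 0.0034, "ty": 0.0058, "tz": 0, "rx": 0, "ry": 0, "rz": 0.133, "gripper": 1}]'

```text
time_s: 10.92
ee_pos: [670.9, 23.3, 54.2]
ee_rot: [-179.9, 0.1, 34.6]
force: [-3.6, 0.9, 1.1]
gripper_width: 0.7
gripper_force: 1.7
```

```bash
python3 m.py TL
```

```text
TL t 11.125 F [-2.01  1.12  0.94] M [0.17 0.39 0.01] ang 40.2 yaw 34.8 pos [671.7  23.   54.1] Ft 2.16 tau46 0.099 tauM 0.120
```

>>> send_rows --motion '[{"tx": 0.0034, "ty": 0.0058, "tz": 0, "rx": 0, "ry": 0, "rz": 0.133, "gripper": 1}, {"tx": 0.0034, "ty": 0.0058, "tz": 0, "rx": 0, "ry": 0, "rz": 0.133, "gripper": 1}]'

```text
time_s: 11.38
ee_pos: [676.7, 20.6, 54.0]
ee_rot: [-179.9, 0.1, 26.6]
force: [-4.3, 2.4, 2.5]
gripper_width: 0.5
gripper_force: 2.4
```

```bash
python3 m.py TL 5
```

```text
TL t 11.625 F [-2.86  2.07  1.86] M [ 0.36  0.64 -0.01] ang 32.5 yaw 26.8 pos [677.4  20.1  54. ] Ft 3.29 tau46 0.151 tauM 0.153
```

>>> send_rows --motion '[{"tx": 0.0034, "ty": 0.0058, "tz": 0, "rx": 0, "ry": 0, "rz": 0.133, "gripper": 1}]'

```text
time_s: 11.75
ee_pos: [679.7, 18.8, 54.0]
ee_rot: [-179.9, 0.1, 22.7]
force: [-5.0, 4.0, 2.9]
gripper_width: 0.1
gripper_force: 2.8
```

```bash
python3 m.py TL 5
```

```text
TL t 12.0 F [-3.79  2.41  1.77] M [ 0.44  0.73 -0.04] ang 28.2 yaw 22.8 pos [680.4  18.2  53.9] Ft 3.92 tau46 0.180 tauM 0.175
```

>>> send_rows --motion '[{"tx": -0.0038, "ty": -0.0056, "tz": 0, "rx": 0, "ry": 0, "rz": -0.133, "gripper": 1}, {"tx": -0.0038, "ty": -0.0056, "tz": 0, "rx": 0, "ry": 0, "rz": -0.133, "gripper": 1}, {"tx": -0.0038, "ty": -0.0056, "tz": 0, "rx": 0, "ry": 0, "rz": -0.133, "gripper": 1}, {"tx": 0.0, "ty": 0.0, "tz": -0.054, "rx": 0, "ry": 0, "rz": 0, "gripper": 1}, {"tx": 0.0, "ty": 0.0, "tz": -0.054, "rx": 0, "ry": 0, "rz": 0, "gripper": 1}]'

```text
time_s: 12.62
ee_pos: [673.6, 22.0, 108.7]
ee_rot: [179.8, -0.1, 34.7]
force: [-0.6, -0.3, 0.2]
gripper_width: 0.6
gripper_force: 0.0
```

```bash
python3 -c "
from plan import *
go('TR',18.3,2,zt=108,zend=54,lift=False)"
```

```text
target [664.6 -97.3  54. ] 192.3 from [673.6  22.  108.7] 34.7 t 12.625 n 19
{"tx": -0.009, "ty": 0.011, "tz": 0.0, "rx": 0, "ry": 0, "rz": -0.309, "gripper": 1}
{"tx": -0.011, "ty": 0.009, "tz": 0.0, "rx": 0, "ry": 0, "rz": -0.309, "gripper": 1}
{"tx": -0.012, "ty": 0.008, "tz": 0.0, "rx": 0, "ry": 0, "rz": -0.309, "gripper": 1}
{"tx": -0.013, "ty": 0.006, "tz": 0.0, "rx": 0, "ry": 0, "rz": -0.309, "gripper": 1}
{"tx": -0.014, "ty": 0.003, "tz": 0.0, "rx": 0, "ry": 0, "rz": -0.309, "gripper": 1}
{"tx": -0.014, "ty": 0.001, "tz": 0.0, "rx": 0, "ry": 0, "rz": -0.309, "gripper": 1}
{"tx": -0.014, "ty": -0.001, "tz": 0.0, "rx": 0, "ry": 0, "rz": -0.309, "gripper": 1}
{"tx": -0.014, "ty": -0.003, "tz": 0.0, "rx": 0, "ry": 0, "rz": -0.309, "gripper": 1}
{"tx": -0.013, "ty": -0.006, "tz": 0.0, "rx": 0, "ry": 0, "rz": -0.309, "gripper": 1}
{"tx": -0.012, "ty": -0.008, "tz": 0.0, "rx": 0, "ry": 0, "rz": -0.309, "gripper": 1}
{"tx": -0.011, "ty": -0.009, "tz": 0.0, "rx": 0, "ry": 0, "rz": -0.309, "gripper": 1}
{"tx": -0.009, "ty": -0.011, "tz": 0.0, "rx": 0, "ry": 0, "rz": -0.309, "gripper": 1}
{"tx": -0.007, "ty": -0.012, "tz": 0.0, "rx": 0, "ry": 0, "rz": -0.309, "gripper": 1}
{"tx": -0.005, "ty": -0.013, "tz": 0.0, "rx": 0, "ry": 0, "rz": -0.309, "gripper": 1}
{"tx": -0.003, "ty": -0.014, "tz": 0.0, "rx": 0, "ry": 0, "rz": -0.309, "gripper": 1}
{"tx": -0.0, "ty": -0.014, "tz": 0.0, "rx": 0, "ry": 0, "rz": -0.309, "gripper": 1}
{"tx": 0.002, "ty": -0.014, "tz": 0.0, "rx": 0, "ry": 0, "rz": -0.309, "gripper": 1}
{"tx": -0.0, "ty": 0.0, "tz": 0.054, "rx": 0, "ry": 0, "rz": -0.0, "gripper": 1}
{"tx": -0.0, "ty": 0.0, "tz": 0.054, "rx": 0, "ry": 0, "rz": -0.0, "gripper": 1}
```

>>> send_rows --motion '[{"tx": -0.009, "ty": 0.011, "tz": 0.0, "rx": 0, "ry": 0, "rz": -0.309, "gripper": 1}, {"tx": -0.011, "ty": 0.009, "tz": 0.0, "rx": 0, "ry": 0, "rz": -0.309, "gripper": 1}, {"tx": -0.012, "ty": 0.008, "tz": 0.0, "rx": 0, "ry": 0, "rz": -0.309, "gripper": 1}, {"tx": -0.013, "ty": 0.006, "tz": 0.0, "rx": 0, "ry": 0, "rz": -0.309, "gripper": 1}, {"tx": -0.014, "ty": 0.003, "tz": 0.0, "rx": 0, "ry": 0, "rz": -0.309, "gripper": 1}, {"tx": -0.014, "ty": 0.001, "tz": 0.0, "rx": 0, "ry": 0, "rz": -0.309, "gripper": 1}, {"tx": -0.014, "ty": -0.001, "tz": 0.0, "rx": 0, "ry": 0, "rz": -0.309, "gripper": 1}, {"tx": -0.014, "ty": -0.003, "tz": 0.0, "rx": 0, "ry": 0, "rz": -0.309, "gripper": 1}, {"tx": -0.013, "ty": -0.006, "tz": 0.0, "rx": 0, "ry": 0, "rz": -0.309, "gripper": 1}, {"tx": -0.012, "ty": -0.008, "tz": 0.0, "rx": 0, "ry": 0, "rz": -0.309, "gripper": 1}, {"tx": -0.011, "ty": -0.009, "tz": 0.0, "rx": 0, "ry": 0, "rz": -0.309, "gripper": 1}, {"tx": -0.009, "ty": -0.011, "tz": 0.0, "rx": 0, "ry": 0, "rz": -0.309, "gripper": 1}]'

```text
time_s: 14.12
ee_pos: [667.3, -63.7, 108.4]
ee_rot: [180.0, 0.3, 146.3]
force: [-1.3, 0.9, 0.4]
gripper_width: 0.5
gripper_force: 0.0
```

>>> send_rows --motion '[{"tx": -0.007, "ty": -0.012, "tz": 0.0, "rx": 0, "ry": 0, "rz": -0.309, "gripper": 1}, {"tx": -0.005, "ty": -0.013, "tz": 0.0, "rx": 0, "ry": 0, "rz": -0.309, "gripper": 1}, {"tx": -0.003, "ty": -0.014, "tz": 0.0, "rx": 0, "ry": 0, "rz": -0.309, "gripper": 1}, {"tx": 0.0, "ty": -0.014, "tz": 0.0, "rx": 0, "ry": 0, "rz": -0.309, "gripper": 1}, {"tx": 0.002, "ty": -0.014, "tz": 0.0, "rx": 0, "ry": 0, "rz": -0.309, "gripper": 1}, {"tx": 0, "ty": 0, "tz": 0, "rx": 0, "ry": 0, "rz": 0, "gripper": 1}]'

```text
time_s: 14.88
ee_pos: [664.0, -98.7, 108.3]
ee_rot: [-179.9, 0.1, -167.8]
force: [0.1, 0.2, -0.3]
gripper_width: 0.5
gripper_force: 0.0
```

```bash
python3 m.py TR 3;  python3 -c "
from plan import *
go('TR',18.3,2,zt=108,zend=54,lift=False)"
```

```text
TR t 15.025 F [0.36 0.1  0.16] M [ 0.1  -0.13 -0.01] ang 21.2 yaw -167.8 pos [663.4 -97.5 108.2] Ft -0.04 tau46 -0.002 tauM -0.017
target [664.6 -97.3  54. ] 192.3 from [663.4 -97.5 108.2] 192.2 t 15.025 n 3
{"tx": -0.003, "ty": -0.0, "tz": 0.0, "rx": 0, "ry": 0, "rz": -0.004, "gripper": 1}
{"tx": -0.0, "ty": 0.0, "tz": 0.054, "rx": 0, "ry": 0, "rz": -0.0, "gripper": 1}
{"tx": -0.0, "ty": 0.0, "tz": 0.054, "rx": 0, "ry": 0, "rz": -0.0, "gripper": 1}
```

Descend and sweep 32°.

>>> send_rows --motion '[{"tx": -0.003, "ty": 0, "tz": 0.054, "rx": 0, "ry": 0, "rz": 0, "gripper": 1}, {"tx": 0, "ty": 0, "tz": 0.054, "rx": 0, "ry": 0, "rz": 0, "gripper": 1}, {"tx": 0, "ty": 0, "tz": 0, "rx": 0, "ry": 0, "rz": 0, "gripper": 1}, {"tx": -0.0034, "ty": -0.0058, "tz": 0, "rx": 0, "ry": 0, "rz": 0.133, "gripper": 1}, {"tx": -0.0034, "ty": -0.0058, "tz": 0, "rx": 0, "ry": 0, "rz": 0.133, "gripper": 1}, {"tx": -0.0034, "ty": -0.0058, "tz": 0, "rx": 0, "ry": 0, "rz": 0.133, "gripper": 1}, {"tx": -0.0034, "ty": -0.0058, "tz": 0, "rx": 0, "ry": 0, "rz": 0.133, "gripper": 1}, {"tx": -0.0034, "ty": -0.0058, "tz": 0, "rx": 0, "ry": 0, "rz": 0.133, "gripper": 1}, {"tx": -0.0034, "ty": -0.0058, "tz": 0, "rx": 0, "ry": 0, "rz": 0.133, "gripper": 1}, {"tx": -0.0034, "ty": -0.0058, "tz": 0, "rx": 0, "ry": 0, "rz": 0.133, "gripper": 1}, {"tx": -0.0034, "ty": -0.0058, "tz": 0, "rx": 0, "ry": 0, "rz": 0.133, "gripper": 1}]'

```text
time_s: 16.4
ee_pos: [678.2, -119.7, 55.5]
ee_rot: [179.9, 0.1, 160.2]
force: [0.7, 1.7, -1.0]
gripper_width: 0.5
gripper_force: 1.0
```

```bash
python3 m.py TR
```

```text
TR t 16.6 F [ 1.16  2.01 -0.33] M [ 0.38 -0.3   0.02] ang -11.2 yaw 160.4 pos [ 678.  -120.    55.2] Ft 2.20 tau46 0.101 tauM 0.101
```

>>> send_rows --motion '[{"tx": -0.0034, "ty": -0.0058, "tz": 0, "rx": 0, "ry": 0, "rz": 0.133, "gripper": 1}, {"tx": -0.0026, "ty": -0.0043, "tz": 0, "rx": 0, "ry": 0, "rz": 0.1, "gripper": 1}]'

```text
time_s: 16.85
ee_pos: [679.2, -125.5, 55.1]
ee_rot: [179.9, 0.1, 153.3]
force: [1.5, 2.9, 0.3]
gripper_width: 0.3
gripper_force: 1.6
```

```bash
python3 m.py TR 5
```

```text
TR t 17.1 F [2.24 2.45 1.08] M [ 0.44 -0.52  0.01] ang -18.1 yaw 153.4 pos [ 679.  -125.9   54.8] Ft 3.03 tau46 0.139 tauM 0.115
```

>>> send_rows --motion '[{"tx": -0.0034, "ty": -0.0058, "tz": 0, "rx": 0, "ry": 0, "rz": 0.133, "gripper": 1}, {"tx": -0.0018, "ty": -0.0029, "tz": 0, "rx": 0, "ry": 0, "rz": 0.067, "gripper": 1}]'

```text
time_s: 17.35
ee_pos: [679.3, -130.8, 54.7]
ee_rot: [179.9, 0.1, 147.3]
force: [3.5, 2.9, 1.6]
gripper_width: 0.5
gripper_force: 2.4
```

```bash
python3 m.py TR 5
```

```text
TR t 17.6 F [4.72 2.98 2.21] M [ 0.53 -0.89  0.04] ang -24.3 yaw 147.4 pos [ 679.1 -131.2   54.6] Ft 4.65 tau46 0.214 tauM 0.183
```

>>> send_rows --motion '[{"tx": 0.0038, "ty": 0.0056, "tz": 0, "rx": 0, "ry": 0, "rz": -0.133, "gripper": 1}, {"tx": 0.0038, "ty": 0.0056, "tz": 0, "rx": 0, "ry": 0, "rz": -0.133, "gripper": 1}, {"tx": 0.0038, "ty": 0.0056, "tz": 0, "rx": 0, "ry": 0, "rz": -0.133, "gripper": 1}, {"tx": 0.0, "ty": 0.0, "tz": -0.054, "rx": 0, "ry": 0, "rz": 0, "gripper": 1}, {"tx": 0.0, "ty": 0.0, "tz": -0.054, "rx": 0, "ry": 0, "rz": 0, "gripper": 1}]'

```text
time_s: 18.23
ee_pos: [674.8, -122.0, 107.2]
ee_rot: [-179.8, -0.3, 159.4]
force: [-0.5, -0.2, 0.1]
gripper_width: 0.6
gripper_force: 0.0
```

```bash
python3 -c "
from plan import *
go('BL',169,2,zt=108,zend=54,lift=False)"
```

```text
target [493.3 -11.7  54. ] 163 from [ 674.8 -122.   107.2] 159.4 t 18.225 n 7
{"tx": 0.083, "ty": 0.016, "tz": -0.0, "rx": 0, "ry": 0, "rz": -0.024, "gripper": 1}
{"tx": 0.083, "ty": 0.017, "tz": -0.0, "rx": 0, "ry": 0, "rz": -0.024, "gripper": 1}
{"tx": 0.083, "ty": 0.018, "tz": -0.0, "rx": 0, "ry": 0, "rz": -0.024, "gripper": 1}
{"tx": 0.083, "ty": 0.019, "tz": -0.0, "rx": 0, "ry": 0, "rz": -0.024, "gripper": 1}
{"tx": 0.083, "ty": 0.02, "tz": -0.0, "rx": 0, "ry": 0, "rz": -0.024, "gripper": 1}
{"tx": 0.0, "ty": 0.0, "tz": 0.054, "rx": 0, "ry": 0, "rz": -0.0, "gripper": 1}
{"tx": 0.0, "ty": 0.0, "tz": 0.054, "rx": 0, "ry": 0, "rz": -0.0, "gripper": 1}
```

>>> send_rows --motion '[{"tx": 0.083, "ty": 0.016, "tz": 0, "rx": 0, "ry": 0, "rz": -0.024, "gripper": 1}, {"tx": 0.083, "ty": 0.017, "tz": 0, "rx": 0, "ry": 0, "rz": -0.024, "gripper": 1}, {"tx": 0.083, "ty": 0.018, "tz": 0, "rx": 0, "ry": 0, "rz": -0.024, "gripper": 1}, {"tx": 0.083, "ty": 0.019, "tz": 0, "rx": 0, "ry": 0, "rz": -0.024, "gripper": 1}, {"tx": 0.083, "ty": 0.02, "tz": 0, "rx": 0, "ry": 0, "rz": -0.024, "gripper": 1}, {"tx": 0, "ty": 0, "tz": 0, "rx": 0, "ry": 0, "rz": 0, "gripper": 1}, {"tx": 0, "ty": 0, "tz": 0.054, "rx": 0, "ry": 0, "rz": 0, "gripper": 1}, {"tx": 0, "ty": 0, "tz": 0.054, "rx": 0, "ry": 0, "rz": 0, "gripper": 1}, {"tx": 0, "ty": 0, "tz": 0, "rx": 0, "ry": 0, "rz": 0, "gripper": 1}]'

```text
time_s: 19.35
ee_pos: [494.3, -11.1, 52.1]
ee_rot: [-179.8, -0.3, 163.0]
force: [0.7, 0.1, 0.4]
gripper_width: 0.7
gripper_force: 0.0
```

```bash
python3 m.py BL 4
```

```text
BL t 19.55 F [0.44 0.52 0.23] M [ 0.08 -0.16 -0.01] ang -188.9 yaw 162.9 pos [497.1 -10.7  54.9] Ft -0.58 tau46 -0.027 tauM -0.026
```

>>> send_rows --motion '[{"tx": 0.0034, "ty": 0.0058, "tz": 0, "rx": 0, "ry": 0, "rz": 0.133, "gripper": 1}, {"tx": 0.0034, "ty": 0.0058, "tz": 0, "rx": 0, "ry": 0, "rz": 0.133, "gripper": 1}, {"tx": 0.0034, "ty": 0.0058, "tz": 0, "rx": 0, "ry": 0, "rz": 0.133, "gripper": 1}, {"tx": 0.0034, "ty": 0.0058, "tz": 0, "rx": 0, "ry": 0, "rz": 0.133, "gripper": 1}, {"tx": 0.0034, "ty": 0.0058, "tz": 0, "rx": 0, "ry": 0, "rz": 0.133, "gripper": 1}, {"tx": 0.0034, "ty": 0.0058, "tz": 0, "rx": 0, "ry": 0, "rz": 0.133, "gripper": 1}, {"tx": 0.0034, "ty": 0.0058, "tz": 0, "rx": 0, "ry": 0, "rz": 0.133, "gripper": 1}, {"tx": 0.0034, "ty": 0.0058, "tz": 0, "rx": 0, "ry": 0, "rz": 0.133, "gripper": 1}]'

```text
time_s: 20.55
ee_pos: [496.7, 15.3, 55.0]
ee_rot: [-180.0, 0.1, 130.9]
force: [-0.1, -2.9, -0.4]
gripper_width: 0.7
gripper_force: 1.5
```

```bash
python3 m.py BL
```

```text
BL t 20.75 F [ 0.01 -1.72 -0.09] M [-0.37 -0.05 -0.03] ang 136.8 yaw 131.1 pos [496.8  15.9  54.7] Ft 1.25 tau46 0.057 tauM 0.041
```

>>> send_rows --motion '[{"tx": 0.0034, "ty": 0.0058, "tz": 0, "rx": 0, "ry": 0, "rz": 0.133, "gripper": 1}, {"tx": 0.0026, "ty": 0.0043, "tz": 0, "rx": 0, "ry": 0, "rz": 0.1, "gripper": 1}]'

```text
time_s: 21.0
ee_pos: [498.1, 20.9, 54.4]
ee_rot: [-179.9, 0.1, 124.0]
force: [-2.0, -4.6, 1.1]
gripper_width: 0.5
gripper_force: 2.1
```

```bash
sed -i 's/np.radians(ang(L))/np.radians(ang(L)+14)/' m.py; python3 m.py BL 5
```

```text
BL t 21.25 F [-1.27 -3.48  1.6 ] M [-0.65  0.12 -0.02] ang 129.6 yaw 124.1 pos [498.3  21.4  54.2] Ft 3.55 tau46 0.163 tauM 0.149
```

>>> send_rows --motion '[{"tx": 0.0026, "ty": 0.0043, "tz": 0, "rx": 0, "ry": 0, "rz": 0.1, "gripper": 1}]'

```text
time_s: 21.38
ee_pos: [498.9, 23.4, 54.1]
ee_rot: [-179.9, 0.0, 121.0]
force: [-1.8, -6.0, 1.9]
gripper_width: 0.4
gripper_force: 2.4
```

```bash
python3 m.py BL 5
```

```text
BL t 21.625 F [-1.42 -4.08  2.12] M [-0.77  0.24 -0.01] ang 126.5 yaw 121.1 pos [499.2  23.8  54.1] Ft 4.05 tau46 0.186 tauM 0.185
```

>>> send_rows --motion '[{"tx": -0.0038, "ty": -0.0056, "tz": 0, "rx": 0, "ry": 0, "rz": -0.133, "gripper": 1}, {"tx": -0.0038, "ty": -0.0056, "tz": 0, "rx": 0, "ry": 0, "rz": -0.133, "gripper": 1}, {"tx": -0.0038, "ty": -0.0056, "tz": 0, "rx": 0, "ry": 0, "rz": -0.133, "gripper": 1}, {"tx": 0.0, "ty": 0.0, "tz": -0.054, "rx": 0, "ry": 0, "rz": 0, "gripper": 1}, {"tx": 0.0, "ty": 0.0, "tz": -0.054, "rx": 0, "ry": 0, "rz": 0, "gripper": 1}]'

```text
time_s: 22.25
ee_pos: [496.5, 15.7, 108.5]
ee_rot: [179.9, -0.1, 133.0]
force: [-0.1, -1.0, 1.4]
gripper_width: 0.5
gripper_force: 0.0
```

```bash
python3 -c "
from plan import *
go('BR',-136,0,zt=108,zend=54,lift=False)"
```

```text
target [ 501.2 -156.3   54. ] 36 from [496.5  15.7 108.5] 133.0 t 22.25 n 13
{"tx": -0.023, "ty": -0.021, "tz": 0.0, "rx": 0, "ry": 0, "rz": 0.294, "gripper": 1}
{"tx": -0.026, "ty": -0.017, "tz": 0.0, "rx": 0, "ry": 0, "rz": 0.294, "gripper": 1}
{"tx": -0.029, "ty": -0.013, "tz": 0.0, "rx": 0, "ry": 0, "rz": 0.294, "gripper": 1}
{"tx": -0.03, "ty": -0.008, "tz": 0.0, "rx": 0, "ry": 0, "rz": 0.294, "gripper": 1}
{"tx": -0.031, "ty": -0.003, "tz": 0.0, "rx": 0, "ry": 0, "rz": 0.294, "gripper": 1}
{"tx": -0.031, "ty": 0.001, "tz": 0.0, "rx": 0, "ry": 0, "rz": 0.294, "gripper": 1}
{"tx": -0.031, "ty": 0.006, "tz": 0.0, "rx": 0, "ry": 0, "rz": 0.294, "gripper": 1}
{"tx": -0.029, "ty": 0.011, "tz": 0.0, "rx": 0, "ry": 0, "rz": 0.294, "gripper": 1}
{"tx": -0.027, "ty": 0.015, "tz": 0.0, "rx": 0, "ry": 0, "rz": 0.294, "gripper": 1}
{"tx": -0.025, "ty": 0.019, "tz": 0.0, "rx": 0, "ry": 0, "rz": 0.294, "gripper": 1}
{"tx": -0.021, "ty": 0.023, "tz": 0.0, "rx": 0, "ry": 0, "rz": 0.294, "gripper": 1}
{"tx": 0.0, "ty": 0.0, "tz": 0.054, "rx": 0, "ry": 0, "rz": -0.0, "gripper": 1}
{"tx": 0.0, "ty": 0.0, "tz": 0.054, "rx": 0, "ry": 0, "rz": -0.0, "gripper": 1}
```

>>> send_rows --motion '[{"tx": -0.023, "ty": -0.021, "tz": 0.0, "rx": 0, "ry": 0, "rz": 0.294, "gripper": 1}, {"tx": -0.026, "ty": -0.017, "tz": 0.0, "rx": 0, "ry": 0, "rz": 0.294, "gripper": 1}, {"tx": -0.029, "ty": -0.013, "tz": 0.0, "rx": 0, "ry": 0, "rz": 0.294, "gripper": 1}, {"tx": -0.03, "ty": -0.008, "tz": 0.0, "rx": 0, "ry": 0, "rz": 0.294, "gripper": 1}, {"tx": -0.031, "ty": -0.003, "tz": 0.0, "rx": 0, "ry": 0, "rz": 0.294, "gripper": 1}, {"tx": -0.031, "ty": 0.001, "tz": 0.0, "rx": 0, "ry": 0, "rz": 0.294, "gripper": 1}, {"tx": -0.031, "ty": 0.006, "tz": 0.0, "rx": 0, "ry": 0, "rz": 0.294, "gripper": 1}, {"tx": -0.029, "ty": 0.011, "tz": 0.0, "rx": 0, "ry": 0, "rz": 0.294, "gripper": 1}, {"tx": -0.027, "ty": 0.015, "tz": 0.0, "rx": 0, "ry": 0, "rz": 0.294, "gripper": 1}, {"tx": -0.025, "ty": 0.019, "tz": 0.0, "rx": 0, "ry": 0, "rz": 0.294, "gripper": 1}, {"tx": -0.021, "ty": 0.023, "tz": 0.0, "rx": 0, "ry": 0, "rz": 0.294, "gripper": 1}, {"tx": 0, "ty": 0, "tz": 0, "rx": 0, "ry": 0, "rz": 0, "gripper": 1}]'

```text
time_s: 23.75
ee_pos: [500.9, -157.0, 108.1]
ee_rot: [180.0, -0.1, 36.0]
force: [-0.5, 0.0, 0.7]
gripper_width: 0.3
gripper_force: 0.0
```

```bash
python3 m.py BR 4;  python3 -c "
from plan import *
go('BR',-136,0,zt=108,zend=54,lift=False)"
```

```text
BR t 23.95 F [ 0.42  0.24 -0.04] M [ 0.   -0.03  0.  ] ang -137.3 yaw 36.1 pos [ 500.1 -156.1  108. ] Ft 0.22 tau46 0.010 tauM 0.018
target [ 501.2 -156.3   54. ] 36 from [ 500.1 -156.1  108. ] 36.1 t 23.95 n 3
{"tx": 0.002, "ty": 0.001, "tz": 0.0, "rx": 0, "ry": 0, "rz": 0.003, "gripper": 1}
{"tx": 0.0, "ty": 0.0, "tz": 0.054, "rx": 0, "ry": 0, "rz": -0.0, "gripper": 1}
{"tx": 0.0, "ty": 0.0, "tz": 0.054, "rx": 0, "ry": 0, "rz": -0.0, "gripper": 1}
```

>>> send_rows --motion '[{"tx": 0.002, "ty": 0.001, "tz": 0.054, "rx": 0, "ry": 0, "rz": 0, "gripper": 1}, {"tx": 0, "ty": 0, "tz": 0.054, "rx": 0, "ry": 0, "rz": 0, "gripper": 1}, {"tx": 0, "ty": 0, "tz": 0, "rx": 0, "ry": 0, "rz": 0, "gripper": 1}, {"tx": -0.0034, "ty": -0.0058, "tz": 0, "rx": 0, "ry": 0, "rz": 0.133, "gripper": 1}, {"tx": -0.0034, "ty": -0.0058, "tz": 0, "rx": 0, "ry": 0, "rz": 0.133, "gripper": 1}, {"tx": -0.0034, "ty": -0.0058, "tz": 0, "rx": 0, "ry": 0, "rz": 0.133, "gripper": 1}, {"tx": -0.0034, "ty": -0.0058, "tz": 0, "rx": 0, "ry": 0, "rz": 0.133, "gripper": 1}, {"tx": -0.0034, "ty": -0.0058, "tz": 0, "rx": 0, "ry": 0, "rz": 0.133, "gripper": 1}, {"tx": -0.0034, "ty": -0.0058, "tz": 0, "rx": 0, "ry": 0, "rz": 0.133, "gripper": 1}]'

```text
time_s: 25.08
ee_pos: [487.4, -147.7, 56.2]
ee_rot: [179.6, -0.3, 12.0]
force: [2.0, -6.3, -0.6]
gripper_width: 0.2
gripper_force: 2.8
```

```bash
python3 m.py BR 5
```

```text
BR t 25.325 F [ 2.08 -4.67  0.61] M [-0.88 -0.27  0.01] ang -156.4 yaw 12.1 pos [ 486.8 -147.1   55.9] Ft 4.97 tau46 0.229 tauM 0.230
```

>>> send_rows --motion '[{"tx": -0.0034, "ty": -0.0058, "tz": 0, "rx": 0, "ry": 0, "rz": 0.133, "gripper": 1}, {"tx": -0.0034, "ty": -0.0058, "tz": 0, "rx": 0, "ry": 0, "rz": 0.133, "gripper": 1}, {"tx": -0.0018, "ty": -0.0029, "tz": 0, "rx": 0, "ry": 0, "rz": 0.067, "gripper": 1}]'

```text
time_s: 25.7
ee_pos: [481.7, -141.6, 56.0]
ee_rot: [179.7, -0.3, 2.1]
force: [1.6, -10.0, 2.4]
gripper_width: 0.9
gripper_force: 4.1
```

```bash
python3 m.py BR 5
```

```text
BR t 25.95 F [ 1.85 -7.41  1.08] M [-1.42 -0.27 -0.01] ang -165.6 yaw 2.2 pos [ 481.5 -141.4   55.9] Ft 7.40 tau46 0.340 tauM 0.323
```

>>> send_rows --motion '[{"tx": -0.0034, "ty": -0.0058, "tz": 0, "rx": 0, "ry": 0, "rz": 0.133, "gripper": 1}, {"tx": -0.0018, "ty": -0.0029, "tz": 0, "rx": 0, "ry": 0, "rz": 0.067, "gripper": 1}]'

```text
time_s: 26.2
ee_pos: [478.8, -137.7, 55.9]
ee_rot: [179.7, -0.3, -3.9]
force: [1.0, -10.3, 1.2]
gripper_width: 0.6
gripper_force: 4.7
```

```bash
python3 m.py BR 5
```

```text
BR t 26.45 F [ 1.14 -9.1   1.41] M [-1.7  -0.17 -0.03] ang -171.4 yaw -3.8 pos [ 478.7 -137.5   55.9] Ft 8.84 tau46 0.407 tauM 0.372
```

>>> send_rows --motion '[{"tx": -0.0026, "ty": -0.0043, "tz": 0, "rx": 0, "ry": 0, "rz": 0.1, "gripper": 1}]'

```text
time_s: 26.58
ee_pos: [477.6, -135.8, 55.9]
ee_rot: [179.7, -0.3, -6.9]
force: [1.5, -10.7, 1.8]
gripper_width: 0.2
gripper_force: 5.0
```

```bash
python3 m.py BR 3
```

```text
BR t 26.725 F [ 1.07 -9.4   1.39] M [-1.75 -0.11 -0.04] ang -174.4 yaw -6.8 pos [ 477.4 -135.4   55.9] Ft 9.21 tau46 0.424 tauM 0.377
```

>>> send_rows --motion '[{"tx": 0.0038, "ty": 0.0056, "tz": 0, "rx": 0, "ry": 0, "rz": -0.133, "gripper": 1}, {"tx": 0.0038, "ty": 0.0056, "tz": 0, "rx": 0, "ry": 0, "rz": -0.133, "gripper": 1}, {"tx": 0.0038, "ty": 0.0056, "tz": 0, "rx": 0, "ry": 0, "rz": -0.133, "gripper": 1}, {"tx": 0.0, "ty": 0.0, "tz": -0.054, "rx": 0, "ry": 0, "rz": 0, "gripper": 1}, {"tx": 0.0, "ty": 0.0, "tz": -0.054, "rx": 0, "ry": 0, "rz": 0, "gripper": 1}]'

```text
time_s: 27.35
ee_pos: [480.4, -140.6, 109.3]
ee_rot: [-179.9, 0.0, 5.1]
force: [0.3, -0.1, -0.2]
gripper_width: 0.5
gripper_force: 0.0
```

```bash
python3 -c "
from plan import *
go('TL',42,1,zt=108,zend=54,lift=False)"
```

```text
target [669.9  24.7  54. ] 35 from [ 480.4 -140.6  109.3] 5.1 t 27.35 n 8
{"tx": 0.068, "ty": -0.049, "tz": 0.0, "rx": 0, "ry": 0, "rz": -0.166, "gripper": 1}
{"tx": 0.072, "ty": -0.043, "tz": 0.0, "rx": 0, "ry": 0, "rz": -0.166, "gripper": 1}
{"tx": 0.075, "ty": -0.037, "tz": 0.0, "rx": 0, "ry": 0, "rz": -0.166, "gripper": 1}
{"tx": 0.078, "ty": -0.03, "tz": 0.0, "rx": 0, "ry": 0, "rz": -0.166, "gripper": 1}
{"tx": 0.081, "ty": -0.023, "tz": 0.0, "rx": 0, "ry": 0, "rz": -0.166, "gripper": 1}
{"tx": 0.082, "ty": -0.016, "tz": 0.0, "rx": 0, "ry": 0, "rz": -0.166, "gripper": 1}
{"tx": 0.0, "ty": 0.0, "tz": 0.054, "rx": 0, "ry": 0, "rz": -0.0, "gripper": 1}
{"tx": 0.0, "ty": 0.0, "tz": 0.054, "rx": 0, "ry": 0, "rz": -0.0, "gripper": 1}
```

>>> send_rows --motion '[{"tx": 0.068, "ty": -0.049, "tz": 0.0, "rx": 0, "ry": 0, "rz": -0.166, "gripper": 1}, {"tx": 0.072, "ty": -0.043, "tz": 0.0, "rx": 0, "ry": 0, "rz": -0.166, "gripper": 1}, {"tx": 0.075, "ty": -0.037, "tz": 0.0, "rx": 0, "ry": 0, "rz": -0.166, "gripper": 1}, {"tx": 0.078, "ty": -0.03, "tz": 0.0, "rx": 0, "ry": 0, "rz": -0.166, "gripper": 1}, {"tx": 0.081, "ty": -0.023, "tz": 0.0, "rx": 0, "ry": 0, "rz": -0.166, "gripper": 1}, {"tx": 0.082, "ty": -0.016, "tz": 0.0, "rx": 0, "ry": 0, "rz": -0.166, "gripper": 1}, {"tx": 0, "ty": 0, "tz": 0, "rx": 0, "ry": 0, "rz": 0, "gripper": 1}]'

```text
time_s: 28.22
ee_pos: [672.0, 26.1, 108.3]
ee_rot: [-180.0, -0.1, 35.1]
force: [-0.1, 0.2, -0.4]
gripper_width: 0.3
gripper_force: 0.0
```

Run:
```python
from h import *
f=save('side','s7.png');g=save('top','t7.png')
print(env.state()['time_s'],env.state()['ee_pos'],env.state()['force'])
a=f['frame'][120:240,270:420,::-1]
b=g['frame'][150:270,310:460,::-1]
cv2.imwrite('pics/c7.png',np.hstack([cv2.resize(a,(400,320),interpolation=2),cv2.resize(b,(400,320),interpolation=2)]))
```

```text
28.325 [669.7941384   23.87936671 108.17071586] [-0.66021739  0.5712629   0.1347502 ]
```

View pics/c7.png

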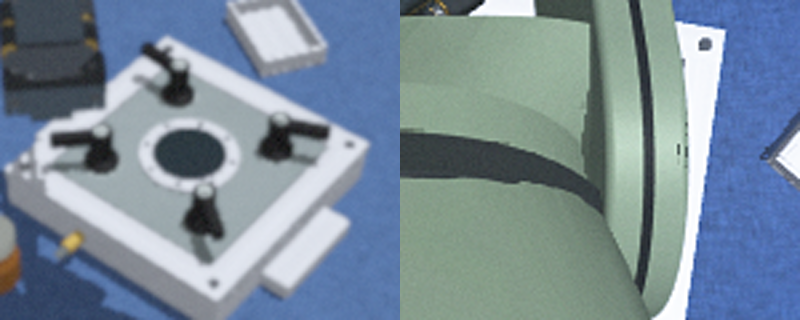

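Run:
```python
from plan import *
import pickle
f=pickle.load(open('side.pkl','rb'))
g=lambda u,v,z: ray_to_z(f,270+(u+.5)/2.667-.5,120+(v+.5)/2.667-.5,z)[:2]
for n,h,t in [('BR',(280,119),(327,130)),('BL',(205,190),(216,233)),('TL',(102,132),(53,138)),('TR',(180,64),(147,48))]:
    H=g(*h,85.5);T=g(*t,79);x=np.array(HUB[n][:2]);a=lambda v:np.degrees(np.arctan2(v[1],v[0])).round(1)
    print(n,H.round(1),x,'bar',a(T-x),np.linalg.norm(T-x).round(1),a(T-H))
```

```text
BR [ 518.3 -108.5] [ 519.  -111.3] bar -164.7 42.2 -160.8
BL [538.7   0.9] [539.9   1.2] bar 130.2 43.2 128.8
TL [648.2 -17.6] [651.4 -19.9] bar 35.2 41.6 30.2
TR [ 629.  -130.8] [ 630.3 -131.3] bar -16.1 41.0 -16.2
```

>>> send_rows --motion '[{"tx": 0, "ty": 0, "tz": 0.054, "rx": 0, "ry": 0, "rz": 0, "gripper": 1}, {"tx": 0, "ty": 0, "tz": 0.054, "rx": 0, "ry": 0, "rz": 0, "gripper": 1}, {"tx": 0, "ty": 0, "tz": 0, "rx": 0, "ry": 0, "rz": 0, "gripper": 1}, {"tx": 0.0034, "ty": 0.0058, "tz": 0, "rx": 0, "ry": 0, "rz": 0.133, "gripper": 1}, {"tx": 0.0034, "ty": 0.0058, "tz": 0, "rx": 0, "ry": 0, "rz": 0.133, "gripper": 1}, {"tx": 0.0034, "ty": 0.0058, "tz": 0, "rx": 0, "ry": 0, "rz": 0.133, "gripper": 1}, {"tx": 0.0034, "ty": 0.0058, "tz": 0, "rx": 0, "ry": 0, "rz": 0.133, "gripper": 1}, {"tx": 0.0034, "ty": 0.0058, "tz": 0, "rx": 0, "ry": 0, "rz": 0.133, "gripper": 1}, {"tx": 0.0034, "ty": 0.0058, "tz": 0, "rx": 0, "ry": 0, "rz": 0.133, "gripper": 1}, {"tx": 0.0034, "ty": 0.0058, "tz": 0, "rx": 0, "ry": 0, "rz": 0.133, "gripper": 1}]'

```text
time_s: 29.58
ee_pos: [687.1, 12.0, 55.8]
ee_rot: [-179.7, 0.1, 6.7]
force: [-4.1, 7.4, 0.8]
gripper_width: 0.1
gripper_force: 4.0
```

```bash
sed -i 's/ang(L)+14/ang(L)+8/' m.py; python3 m.py TL 4
```

```text
TL t 29.775 F [-3.11  6.09  1.57] M [ 1.12  0.65 -0.02] ang 16.5 yaw 6.9 pos [687.5  11.4  55.9] Ft 6.83 tau46 0.314 tauM 0.293
```

>>> send_rows --motion '[{"tx": 0.0034, "ty": 0.0058, "tz": 0, "rx": 0, "ry": 0, "rz": 0.133, "gripper": 1}, {"tx": 0.0034, "ty": 0.0058, "tz": 0, "rx": 0, "ry": 0, "rz": 0.133, "gripper": 1}]'

```text
time_s: 30.02
ee_pos: [691.0, 7.4, 55.8]
ee_rot: [-179.6, 0.2, -1.2]
force: [-3.7, 10.5, 1.7]
gripper_width: 0.2
gripper_force: 4.6
```

```bash
python3 m.py TL 4
```

```text
TL t 30.225 F [-3.29  7.67  2.08] M [ 1.46  0.67 -0.02] ang 9.3 yaw -1.1 pos [691.3   6.8  55.8] Ft 8.30 tau46 0.382 tauM 0.372
```

>>> send_rows --motion '[{"tx": 0.0026, "ty": 0.0043, "tz": 0, "rx": 0, "ry": 0, "rz": 0.1, "gripper": 1}]'

```text
time_s: 30.35
ee_pos: [692.3, 5.6, 55.8]
ee_rot: [-179.6, 0.2, -4.2]
force: [-4.2, 10.5, 1.0]
gripper_width: 0.5
gripper_force: 4.7
```

```bash
python3 m.py TL 3
```

```text
TL t 30.5 F [-3.12  8.69  0.99] M [ 1.72  0.69 -0.02] ang 7.0 yaw -4.1 pos [692.4   5.2  55.8] Ft 9.20 tau46 0.423 tauM 0.420
```

>>> send_rows --motion '[{"tx": -0.0038, "ty": -0.0056, "tz": 0, "rx": 0, "ry": 0, "rz": -0.133, "gripper": 1}, {"tx": -0.0038, "ty": -0.0056, "tz": 0, "rx": 0, "ry": 0, "rz": -0.133, "gripper": 1}, {"tx": -0.0038, "ty": -0.0056, "tz": 0, "rx": 0, "ry": 0, "rz": -0.133, "gripper": 1}, {"tx": 0.0, "ty": 0.0, "tz": -0.054, "rx": 0, "ry": 0, "rz": 0, "gripper": 1}, {"tx": 0.0, "ty": 0.0, "tz": -0.054, "rx": 0, "ry": 0, "rz": 0, "gripper": 1}]'

```text
time_s: 31.12
ee_pos: [688.4, 9.7, 110.5]
ee_rot: [180.0, -0.1, 7.9]
force: [0.5, -0.1, 0.2]
gripper_width: 0.3
gripper_force: 0.0
```

```bash
python3 -c "
from plan import *
go('TR',-10,0,zt=108,zend=54,lift=False)"
```

```text
target [ 677.1 -119.2   54. ] 162 from [688.4   9.7 110.5] 7.9 t 31.125 n 19
{"tx": -0.003, "ty": 0.015, "tz": 0.0, "rx": 0, "ry": 0, "rz": -0.302, "gripper": 1}
{"tx": -0.006, "ty": 0.014, "tz": 0.0, "rx": 0, "ry": 0, "rz": -0.302, "gripper": 1}
{"tx": -0.008, "ty": 0.013, "tz": 0.0, "rx": 0, "ry": 0, "rz": -0.302, "gripper": 1}
{"tx": -0.01, "ty": 0.012, "tz": 0.0, "rx": 0, "ry": 0, "rz": -0.302, "gripper": 1}
{"tx": -0.012, "ty": 0.01, "tz": 0.0, "rx": 0, "ry": 0, "rz": -0.302, "gripper": 1}
{"tx": -0.013, "ty": 0.008, "tz": 0.0, "rx": 0, "ry": 0, "rz": -0.302, "gripper": 1}
{"tx": -0.014, "ty": 0.006, "tz": 0.0, "rx": 0, "ry": 0, "rz": -0.302, "gripper": 1}
{"tx": -0.015, "ty": 0.004, "tz": 0.0, "rx": 0, "ry": 0, "rz": -0.302, "gripper": 1}
{"tx": -0.015, "ty": 0.001, "tz": 0.0, "rx": 0, "ry": 0, "rz": -0.302, "gripper": 1}
{"tx": -0.015, "ty": -0.001, "tz": 0.0, "rx": 0, "ry": 0, "rz": -0.302, "gripper": 1}
{"tx": -0.015, "ty": -0.004, "tz": 0.0, "rx": 0, "ry": 0, "rz": -0.302, "gripper": 1}
{"tx": -0.014, "ty": -0.006, "tz": 0.0, "rx": 0, "ry": 0, "rz": -0.302, "gripper": 1}
{"tx": -0.013, "ty": -0.008, "tz": 0.0, "rx": 0, "ry": 0, "rz": -0.302, "gripper": 1}
{"tx": -0.012, "ty": -0.01, "tz": 0.0, "rx": 0, "ry": 0, "rz": -0.302, "gripper": 1}
{"tx": -0.01, "ty": -0.012, "tz": 0.0, "rx": 0, "ry": 0, "rz": -0.302, "gripper": 1}
{"tx": -0.008, "ty": -0.013, "tz": 0.0, "rx": 0, "ry": 0, "rz": -0.302, "gripper": 1}
{"tx": -0.006, "ty": -0.014, "tz": 0.0, "rx": 0, "ry": 0, "rz": -0.302, "gripper": 1}
{"tx": 0.0, "ty": 0.0, "tz": 0.054, "rx": 0, "ry": 0, "rz": -0.0, "gripper": 1}
{"tx": 0.0, "ty": 0.0, "tz": 0.054, "rx": 0, "ry": 0, "rz": -0.0, "gripper": 1}
```

>>> send_rows --motion '[{"tx": -0.003, "ty": 0.015, "tz": 0.0, "rx": 0, "ry": 0, "rz": -0.302, "gripper": 1}, {"tx": -0.006, "ty": 0.014, "tz": 0.0, "rx": 0, "ry": 0, "rz": -0.302, "gripper": 1}, {"tx": -0.008, "ty": 0.013, "tz": 0.0, "rx": 0, "ry": 0, "rz": -0.302, "gripper": 1}, {"tx": -0.01, "ty": 0.012, "tz": 0.0, "rx": 0, "ry": 0, "rz": -0.302, "gripper": 1}, {"tx": -0.012, "ty": 0.01, "tz": 0.0, "rx": 0, "ry": 0, "rz": -0.302, "gripper": 1}, {"tx": -0.013, "ty": 0.008, "tz": 0.0, "rx": 0, "ry": 0, "rz": -0.302, "gripper": 1}, {"tx": -0.014, "ty": 0.006, "tz": 0.0, "rx": 0, "ry": 0, "rz": -0.302, "gripper": 1}, {"tx": -0.015, "ty": 0.004, "tz": 0.0, "rx": 0, "ry": 0, "rz": -0.302, "gripper": 1}, {"tx": -0.015, "ty": 0.001, "tz": 0.0, "rx": 0, "ry": 0, "rz": -0.302, "gripper": 1}, {"tx": -0.015, "ty": -0.001, "tz": 0.0, "rx": 0, "ry": 0, "rz": -0.302, "gripper": 1}, {"tx": -0.015, "ty": -0.004, "tz": 0.0, "rx": 0, "ry": 0, "rz": -0.302, "gripper": 1}, {"tx": -0.014, "ty": -0.006, "tz": 0.0, "rx": 0, "ry": 0, "rz": -0.302, "gripper": 1}]'

```text
time_s: 32.62
ee_pos: [680.4, -82.2, 110.2]
ee_rot: [179.9, 0.1, 116.9]
force: [-0.4, 0.2, 0.5]
gripper_width: 0.8
gripper_force: 0.0
```

>>> send_rows --motion '[{"tx": -0.013, "ty": -0.008, "tz": 0.0, "rx": 0, "ry": 0, "rz": -0.302, "gripper": 1}, {"tx": -0.012, "ty": -0.01, "tz": 0.0, "rx": 0, "ry": 0, "rz": -0.302, "gripper": 1}, {"tx": -0.01, "ty": -0.012, "tz": 0.0, "rx": 0, "ry": 0, "rz": -0.302, "gripper": 1}, {"tx": -0.008, "ty": -0.013, "tz": 0.0, "rx": 0, "ry": 0, "rz": -0.302, "gripper": 1}, {"tx": -0.006, "ty": -0.014, "tz": 0.0, "rx": 0, "ry": 0, "rz": -0.302, "gripper": 1}, {"tx": 0, "ty": 0, "tz": 0, "rx": 0, "ry": 0, "rz": 0, "gripper": 1}]'

```text
time_s: 33.38
ee_pos: [677.3, -120.7, 109.8]
ee_rot: [180.0, 0.1, 161.8]
force: [-0.0, -0.4, -0.2]
gripper_width: 0.2
gripper_force: 0.0
```

```bash
python3 m.py TR 2;  python3 -c "
from plan import *
go('TR',-10,0,zt=108,zend=54,lift=False)"
```

```text
TR t 33.475 F [ 0.69 -0.11  0.44] M [ 0.09 -0.11  0.01] ang -10.8 yaw 161.8 pos [ 677.3 -119.9  109.3] Ft -0.07 tau46 -0.003 tauM -0.006
target [ 677.1 -119.2   54. ] 162 from [ 677.3 -119.9  109.3] 161.8 t 33.475 n 3
{"tx": 0.001, "ty": 0.001, "tz": 0.003, "rx": 0, "ry": 0, "rz": -0.007, "gripper": 1}
{"tx": 0.0, "ty": 0.0, "tz": 0.054, "rx": 0, "ry": 0, "rz": -0.0, "gripper": 1}
{"tx": 0.0, "ty": 0.0, "tz": 0.054, "rx": 0, "ry": 0, "rz": -0.0, "gripper": 1}
```

Contact is expected after about 13.5°, so I'll sweep 28°.

>>> send_rows --motion '[{"tx": 0, "ty": 0, "tz": 0.056, "rx": 0, "ry": 0, "rz": 0, "gripper": 1}, {"tx": 0, "ty": 0, "tz": 0.054, "rx": 0, "ry": 0, "rz": 0, "gripper": 1}, {"tx": 0, "ty": 0, "tz": 0, "rx": 0, "ry": 0, "rz": 0, "gripper": 1}, {"tx": -0.0034, "ty": -0.0058, "tz": 0, "rx": 0, "ry": 0, "rz": 0.133, "gripper": 1}, {"tx": -0.0034, "ty": -0.0058, "tz": 0, "rx": 0, "ry": 0, "rz": 0.133, "gripper": 1}, {"tx": -0.0034, "ty": -0.0058, "tz": 0, "rx": 0, "ry": 0, "rz": 0.133, "gripper": 1}, {"tx": -0.0034, "ty": -0.0058, "tz": 0, "rx": 0, "ry": 0, "rz": 0.133, "gripper": 1}, {"tx": -0.0034, "ty": -0.0058, "tz": 0, "rx": 0, "ry": 0, "rz": 0.133, "gripper": 1}, {"tx": -0.0034, "ty": -0.0058, "tz": 0, "rx": 0, "ry": 0, "rz": 0.133, "gripper": 1}, {"tx": -0.0034, "ty": -0.0058, "tz": 0, "rx": 0, "ry": 0, "rz": 0.133, "gripper": 1}]'

```text
time_s: 34.72
ee_pos: [679.4, -140.9, 55.2]
ee_rot: [179.7, 0.1, 133.8]
force: [3.2, 5.9, -0.9]
gripper_width: 0.2
gripper_force: 2.5
```

```bash
python3 m.py TR 4
```

```text
TR t 34.925 F [2.33 4.77 0.91] M [ 0.89 -0.48 -0.02] ang -36.4 yaw 134.0 pos [ 679.2 -141.7   55.1] Ft 5.30 tau46 0.244 tauM 0.240
```

>>> send_rows --motion '[{"tx": -0.0034, "ty": -0.0058, "tz": 0, "rx": 0, "ry": 0, "rz": 0.133, "gripper": 1}, {"tx": -0.0034, "ty": -0.0058, "tz": 0, "rx": 0, "ry": 0, "rz": 0.133, "gripper": 1}, {"tx": -0.0018, "ty": -0.0029, "tz": 0, "rx": 0, "ry": 0, "rz": 0.067, "gripper": 1}]'

```text
time_s: 35.3
ee_pos: [677.4, -149.0, 55.1]
ee_rot: [179.6, 0.1, 123.9]
force: [4.3, 6.7, 0.8]
gripper_width: 0.4
gripper_force: 3.6
```

```bash
python3 m.py TR 4
```

```text
TR t 35.5 F [4.52 6.56 1.68] M [ 1.2  -0.76 -0.01] ang -45.3 yaw 124.0 pos [ 677.3 -149.2   55.1] Ft 7.96 tau46 0.366 tauM 0.375
```

>>> send_rows --motion '[{"tx": -0.0026, "ty": -0.0043, "tz": 0, "rx": 0, "ry": 0, "rz": 0.1, "gripper": 1}, {"tx": -0.0018, "ty": -0.0029, "tz": 0, "rx": 0, "ry": 0, "rz": 0.067, "gripper": 1}]'

```text
time_s: 35.75
ee_pos: [676.0, -152.5, 55.1]
ee_rot: [179.6, 0.0, 118.9]
force: [5.4, 7.4, 0.7]
gripper_width: 0.2
gripper_force: 3.8
```

```bash
python3 m.py TR 4
```

```text
TR t 35.95 F [5.05 6.83 1.47] M [ 1.31 -0.98 -0.03] ang -49.6 yaw 119.0 pos [ 675.9 -152.7   55.1] Ft 8.46 tau46 0.389 tauM 0.392
```

>>> send_rows --motion '[{"tx": 0.0038, "ty": 0.0056, "tz": 0, "rx": 0, "ry": 0, "rz": -0.133, "gripper": 1}, {"tx": 0.0038, "ty": 0.0056, "tz": 0, "rx": 0, "ry": 0, "rz": -0.133, "gripper": 1}, {"tx": 0.0038, "ty": 0.0056, "tz": 0, "rx": 0, "ry": 0, "rz": -0.133, "gripper": 1}, {"tx": 0.0, "ty": 0.0, "tz": -0.054, "rx": 0, "ry": 0, "rz": 0, "gripper": 1}, {"tx": 0.0, "ty": 0.0, "tz": -0.054, "rx": 0, "ry": 0, "rz": 0, "gripper": 1}]'

```text
time_s: 36.58
ee_pos: [676.7, -146.1, 108.5]
ee_rot: [-179.9, 0.1, 131.0]
force: [-0.0, 0.1, 0.4]
gripper_width: 0.0
gripper_force: 0.0
```

```bash
python3 -c "
from plan import *
go('BL',140,0,zt=108,zend=54,lift=False)"
```

```text
target [493.3  14.2  54. ] 132 from [ 676.7 -146.1  108.5] 131.0 t 36.575 n 7
{"tx": 0.096, "ty": -0.013, "tz": 0.0, "rx": 0, "ry": 0, "rz": -0.006, "gripper": 1}
{"tx": 0.097, "ty": -0.013, "tz": 0.0, "rx": 0, "ry": 0, "rz": -0.006, "gripper": 1}
{"tx": 0.097, "ty": -0.013, "tz": 0.0, "rx": 0, "ry": 0, "rz": -0.006, "gripper": 1}
{"tx": 0.097, "ty": -0.012, "tz": 0.0, "rx": 0, "ry": 0, "rz": -0.006, "gripper": 1}
{"tx": 0.097, "ty": -0.012, "tz": 0.0, "rx": 0, "ry": 0, "rz": -0.006, "gripper": 1}
{"tx": 0.0, "ty": 0.0, "tz": 0.054, "rx": 0, "ry": 0, "rz": -0.0, "gripper": 1}
{"tx": 0.0, "ty": 0.0, "tz": 0.054, "rx": 0, "ry": 0, "rz": -0.0, "gripper": 1}
```

>>> send_rows --motion '[{"tx": 0, "ty": 0, "tz": 0.054, "rx": 0, "ry": 0, "rz": 0, "gripper": 1}, {"tx": 0, "ty": 0, "tz": 0.054, "rx": 0, "ry": 0, "rz": 0, "gripper": 1}, {"tx": -0.0034, "ty": -0.0058, "tz": 0, "rx": 0, "ry": 0, "rz": 0.133, "gripper": 1}, {"tx": -0.0034, "ty": -0.0058, "tz": 0, "rx": 0, "ry": 0, "rz": 0.133, "gripper": 1}, {"tx": -0.0034, "ty": -0.0058, "tz": 0, "rx": 0, "ry": 0, "rz": 0.133, "gripper": 1}, {"tx": -0.0034, "ty": -0.0058, "tz": 0, "rx": 0, "ry": 0, "rz": 0.133, "gripper": 1}]'

```text
time_s: 37.33
ee_pos: [674.0, -155.3, 53.8]
ee_rot: [179.6, -0.0, 114.9]
force: [6.7, 8.5, -3.0]
gripper_width: 0.6
gripper_force: 4.4
```

```bash
python3 m.py TR 4
```

```text
TR t 37.525 F [ 6.04  6.42 -2.53] M [ 1.17 -1.12 -0.01] ang -53.8 yaw 115.0 pos [ 673.8 -155.8   54. ] Ft 8.80 tau46 0.405 tauM 0.413
```

>>> send_rows --motion '[{"tx": 0.0038, "ty": 0.0056, "tz": 0, "rx": 0, "ry": 0, "rz": -0.133, "gripper": 1}, {"tx": 0.0038, "ty": 0.0056, "tz": 0, "rx": 0, "ry": 0, "rz": -0.133, "gripper": 1}, {"tx": 0.0038, "ty": 0.0056, "tz": 0, "rx": 0, "ry": 0, "rz": -0.133, "gripper": 1}, {"tx": 0.0, "ty": 0.0, "tz": -0.054, "rx": 0, "ry": 0, "rz": 0, "gripper": 1}, {"tx": 0.0, "ty": 0.0, "tz": -0.054, "rx": 0, "ry": 0, "rz": 0, "gripper": 1}, {"tx": 0.097, "ty": -0.017, "tz": 0, "rx": 0, "ry": 0, "rz": -0.033, "gripper": 1}, {"tx": 0.097, "ty": -0.016, "tz": 0, "rx": 0, "ry": 0, "rz": -0.033, "gripper": 1}, {"tx": 0.097, "ty": -0.015, "tz": 0, "rx": 0, "ry": 0, "rz": -0.033, "gripper": 1}, {"tx": 0.097, "ty": -0.014, "tz": 0, "rx": 0, "ry": 0, "rz": -0.033, "gripper": 1}, {"tx": 0.097, "ty": -0.013, "tz": 0, "rx": 0, "ry": 0, "rz": -0.033, "gripper": 1}, {"tx": 0, "ty": 0, "tz": 0, "rx": 0, "ry": 0, "rz": 0, "gripper": 1}]'

```text
time_s: 38.9
ee_pos: [491.7, 17.2, 108.1]
ee_rot: [-179.9, 0.0, 132.1]
force: [1.3, -0.4, -0.1]
gripper_width: 0.3
gripper_force: 0.0
```

```bash
python3 m.py BL 2;  python3 -c "
from plan import *
go('BL',140,0,zt=108,zend=54,lift=False)"
```

```text
BL t 39.0 F [0.79 0.61 0.28] M [ 0.05 -0.15  0.04] ang 137.4 yaw 132.0 pos [495.1  15.9 108.2] Ft -0.95 tau46 -0.044 tauM 0.005
target [493.3  14.2  54. ] 132 from [495.1  15.9 108.2] 132.0 t 39.0 n 3
{"tx": -0.0, "ty": -0.005, "tz": 0.0, "rx": 0, "ry": 0, "rz": 0.001, "gripper": 1}
{"tx": 0.0, "ty": 0.0, "tz": 0.054, "rx": 0, "ry": 0, "rz": -0.0, "gripper": 1}
{"tx": 0.0, "ty": 0.0, "tz": 0.054, "rx": 0, "ry": 0, "rz": -0.0, "gripper": 1}
```

>>> send_rows --motion '[{"tx": 0, "ty": -0.005, "tz": 0.054, "rx": 0, "ry": 0, "rz": 0, "gripper": 1}, {"tx": 0, "ty": 0, "tz": 0.054, "rx": 0, "ry": 0, "rz": 0, "gripper": 1}, {"tx": 0, "ty": 0, "tz": 0, "rx": 0, "ry": 0, "rz": 0, "gripper": 1}, {"tx": 0.0034, "ty": 0.0058, "tz": 0, "rx": 0, "ry": 0, "rz": 0.133, "gripper": 1}, {"tx": 0.0034, "ty": 0.0058, "tz": 0, "rx": 0, "ry": 0, "rz": 0.133, "gripper": 1}, {"tx": 0.0034, "ty": 0.0058, "tz": 0, "rx": 0, "ry": 0, "rz": 0.133, "gripper": 1}, {"tx": 0.0034, "ty": 0.0058, "tz": 0, "rx": 0, "ry": 0, "rz": 0.133, "gripper": 1}, {"tx": 0.0034, "ty": 0.0058, "tz": 0, "rx": 0, "ry": 0, "rz": 0.133, "gripper": 1}, {"tx": 0.0034, "ty": 0.0058, "tz": 0, "rx": 0, "ry": 0, "rz": 0.133, "gripper": 1}, {"tx": 0.0034, "ty": 0.0058, "tz": 0, "rx": 0, "ry": 0, "rz": 0.133, "gripper": 1}]'

```text
time_s: 40.25
ee_pos: [502.8, 32.6, 54.0]
ee_rot: [-179.8, 0.2, 103.9]
force: [-5.4, -6.5, 2.6]
gripper_width: 0.6
gripper_force: 3.4
```

```bash
python3 m.py BL 4
```

```text
BL t 40.45 F [-3.37 -4.22  1.79] M [-0.82  0.62 -0.03] ang 114.7 yaw 104.1 pos [503.2  32.9  54. ] Ft 5.12 tau46 0.235 tauM 0.236
```

>>> send_rows --motion '[{"tx": 0.0034, "ty": 0.0058, "tz": 0, "rx": 0, "ry": 0, "rz": 0.133, "gripper": 1}, {"tx": 0.0034, "ty": 0.0058, "tz": 0, "rx": 0, "ry": 0, "rz": 0.133, "gripper": 1}]'

```text
time_s: 40.7
ee_pos: [506.5, 37.0, 53.8]
ee_rot: [-179.6, 0.2, 96.0]
force: [-7.9, -5.4, 2.7]
gripper_width: 0.2
gripper_force: 4.1
```

```bash
python3 m.py BL 4
```

```text
BL t 40.9 F [-5.55 -4.28  3.04] M [-0.87  0.96 -0.02] ang 107.9 yaw 96.1 pos [507.   37.3  53.8] Ft 6.86 tau46 0.316 tauM 0.319
```

>>> send_rows --motion '[{"tx": 0.0034, "ty": 0.0058, "tz": 0, "rx": 0, "ry": 0, "rz": 0.133, "gripper": 1}, {"tx": 0.0026, "ty": 0.0043, "tz": 0, "rx": 0, "ry": 0, "rz": 0.1, "gripper": 1}]'

```text
time_s: 41.15
ee_pos: [510.1, 40.4, 53.6]
ee_rot: [-179.5, 0.2, 89.0]
force: [-8.5, -4.7, 3.9]
gripper_width: 0.7
gripper_force: 4.7
```

```bash
python3 m.py BL 4
```

```text
BL t 41.35 F [-7.32 -3.78  4.07] M [-0.82  1.35 -0.05] ang 102.2 yaw 89.1 pos [510.5  40.7  53.6] Ft 8.17 tau46 0.376 tauM 0.347
```

>>> send_rows --motion '[{"tx": 0.0034, "ty": 0.0058, "tz": 0, "rx": 0, "ry": 0, "rz": 0.133, "gripper": 1}]'

```text
time_s: 41.48
ee_pos: [512.2, 42.2, 53.5]
ee_rot: [-179.5, 0.2, 85.0]
force: [-10.9, -4.9, 4.8]
gripper_width: 0.5
gripper_force: 5.3
```

```bash
python3 m.py BL 4
```

```text
BL t 41.675 F [-8.52 -3.8   4.87] M [-0.74  1.51 -0.03] ang 98.8 yaw 85.1 pos [512.9  42.4  53.5] Ft 9.25 tau46 0.426 tauM 0.426
```

>>> send_rows --motion '[{"tx": -0.0038, "ty": -0.0056, "tz": 0, "rx": 0, "ry": 0, "rz": -0.133, "gripper": 1}, {"tx": -0.0038, "ty": -0.0056, "tz": 0, "rx": 0, "ry": 0, "rz": -0.133, "gripper": 1}, {"tx": -0.0038, "ty": -0.0056, "tz": 0, "rx": 0, "ry": 0, "rz": -0.133, "gripper": 1}, {"tx": 0.0, "ty": 0.0, "tz": -0.054, "rx": 0, "ry": 0, "rz": 0, "gripper": 1}, {"tx": 0.0, "ty": 0.0, "tz": -0.054, "rx": 0, "ry": 0, "rz": 0, "gripper": 1}, {"tx": 0.0, "ty": 0.0, "tz": -0.1, "rx": 0, "ry": 0, "rz": 0, "gripper": 1}, {"tx": 0.0, "ty": 0.1, "tz": -0.1, "rx": 0, "ry": 0, "rz": 0, "gripper": 1}, {"tx": 0.0, "ty": 0, "tz": 0, "rx": 0, "ry": 0, "rz": 0, "gripper": 1}]'

```text
time_s: 42.68
ee_pos: [557.8, 44.0, 206.7]
ee_rot: [179.3, 0.1, 97.0]
force: [-1.1, -0.6, -0.2]
gripper_width: 0.6
gripper_force: 0.0
```

Run:
```python
from h import *
f=save('side','s9.png')
print(env.state()['time_s'],env.state()['ee_pos'])
cv2.imwrite('pics/c9.png',cv2.resize(f['frame'][100:250,240:440,::-1],(800,600),interpolation=2))
```

```text
42.725 [554.38190882  43.79880572 203.85933065]
```

View pics/c9.png

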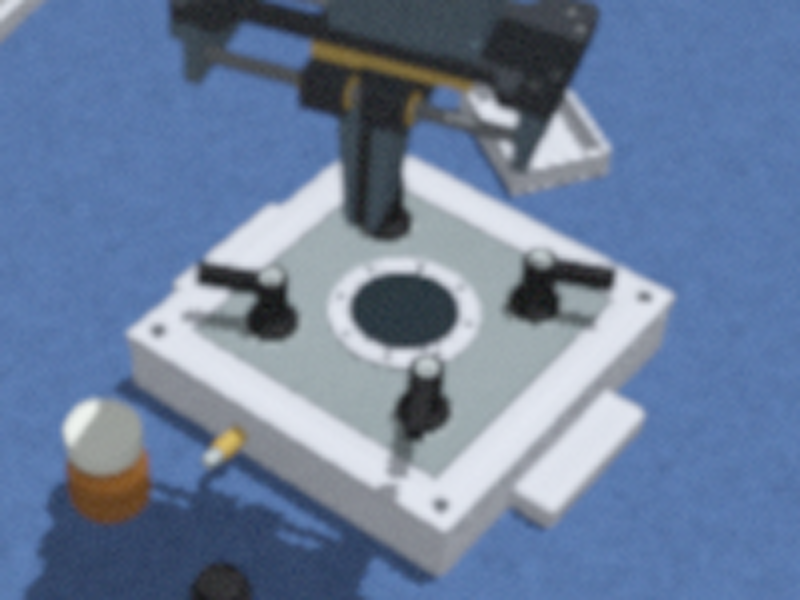

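```bash
python3 -c "
from workcell import env
print(env.job_done())"
```

```text
the job is handed in; nothing more can be done
None
```

The job is handed in at about 43 s, with no verdict returned: all four levers were tightened crosswise in two passes, to about 0.2 N m and then 0.41–0.43 N m held (about 0.5 while turning). One lever (near right) is borderline: its second estimate was 0.38, just under the 0.4 limit. I touched nothing beside the cell.

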